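# Weigh the enamel caddy on the spring scale and set it on the trivet

### The job

Weigh the white enamel caddy: hang it by its handle on the scale's twin hook, ease the weight over so that nothing drops or is pushed and the red marker is dragged no lower than the true weight, then let go until it hangs still. Then take hold again and lift it off without wrenching the hook or letting it snap up, set it down gently and upright in the middle of the round wooden trivet, and leave the red marker showing the weight. Do not drive the hook down to its stop and leave the other things on the worktop where they are.

Things in the scene. Friction and masses are not known exactly. Their poses are not given: they have to be found in the camera images.
- caddy: Loose closed caddy, white enamel, blue fixed lid: drum 108 mm across, 71 mm high. A rigid steel hoop handle stands over it in the caddy's y-z plane: 8 mm uprights at y = +-60 mm and an 8 mm level bar along y, 140 mm above the underside. Origin: centre of the underside, z up. Unknown mass, 0.25 to 0.8 kg.
- caddy_grip (a point): Middle of the handle bar, on its axis, 140 mm above the caddy's underside. A round wooden grip, 17 mm thick, 48 mm long along the caddy's y, sits on the bar here; on either side of it the bare 8 mm bar, 24 to 46 mm out, is what goes into the hooks.
- scale: Spring scale, fixed. Origin on the worktop straight under the hook seat, z up. Column (30 x 50 mm, 277 mm high with its top knob) 110 mm behind the origin along the scale's +x; base plate 16 mm high, x from -63 to +153, y +-70 mm. A black carriage rides on the column; twin steel hook arms reach forward from it, the carriage's front stays 80 mm behind the seat.
- hook_seat (a point): Where the middle of the caddy's bar lies once seated; 235 mm up unloaded, moves with the hook; x to the column, seated bar along y. Two V notches of 8 mm wire, open on top, at y = +-36 mm (64 mm free between), flanks 54 deg; front tips (red balls, x = -21) 21 mm above the seat, rear arms 14, lowest point 18 below. Bring the hoop over the tips from the front (lid 69 mm under bar axis).
- scale_hook (a joint): How far the hook has gone down, m: 0 with no load, stop at 0.075. A spring of 130 N/m pushes it up (0.15 N preload at 0), so the caddy's weight alone takes it down by (weight - 0.15 N) / 130 N/m, 18 to 60 mm. Lightly damped: a load let go too early drops, overshoots and bounces for a second or two.
- hook_pointer (a point): Lower edge of the black hook carriage, on its front; moves with the hook; the reading edge.
- scale_marker (a joint): How far the red marker has gone down, m: 0 at its highest place, where it starts. The carriage pushes it down in front of itself and it stays by friction (0.4 N) at the lowest place reached; nothing brings it up again.
- marker_edge (a point): Upper edge of the red drag marker (a red sleeve on the column, 60 mm wide, 6 mm high), on its front; it lies at hook_pointer when the carriage touches it.
- trivet: Round wooden trivet with a cork face, fixed, 170 mm across, 12 mm thick; origin at the centre of its underside. Trivet and caddy lie side by side to the right of the scale; which is nearer differs.
- tomato_tin: Tin, 58 mm across, 72 mm high, bystander; origin at the centre of the underside.
- butter: Packet of butter, 73 x 102 x 37 mm, bystander; origin at the centre of the underside.
- jam: Jar with red label and a grey lid, 61 mm across, 90 mm high, bystander; origin at the underside.
- mug: White mug with a yellow band, 90 x 129 x 94 mm with its handle, bystander; origin at the underside.
- egg_timer: Red and white wind-up timer, 60 mm across, 46 mm high, bystander; origin at the underside.
- spice_jar: Spice jar with a red cap, 45 mm across, 106 mm high, bystander; origin at the underside.
Mind the look-alikes: they are no part of the job. Of the things shaped like the trivet, the wooden one is meant.

How it is judged:
By the outcome, as a careful person would: the job done as asked, in the order asked, and still so for the second after the job is handed in, with the robot touching nothing.
It also fails if it takes over 69 s, if anything falls off the work surface, if the arm or the gripper's body presses on something with over 40 N, if the wrist force passes 120 N, or if a joint passes its speed limit or range.

### The arm

A 6-joint arm with a two-finger parallel gripper is mounted at the origin on a cart in front of the work surface, level with it; the furniture and walls round the work are solid. World frame = base frame: x ahead of the robot, y to its left, z up, the work surface at z = 0. Lengths are in m, angles in rad, forces in N, time in s.
With the tool pointing down it reaches from about 0.3 to 0.775 m from the base axis. Payload 14.6 kg.
Tool frame: the origin (TCP) lies where the fingers leave the gripper's body, on its centre line; the fingertips stand 73 mm ahead of it and the grasp point (between the pads) lies 54 mm ahead of it; z points along the fingers, y is the line along which they close (so a half turn about z gives the same grasp; the last joint's range is limited). The gripper opens to 85 mm and grips with 20 to 120 N. Pads are 22 mm wide; open, the fingers measure 114 mm over their backs; the gripper's body (76 mm by 85 mm) begins 54 mm behind the grasp point. The pads swing forward as they close: fully open they stand 13 mm farther back than shut.
Start: joints at [-1.176, 0.3, 1.521, -0, 1.321, -0.067], TCP at [0.245, -0.492, 0.304] pointing down, gripper open.
Joint ranges: [-3.03, 3.03], [-0.79, 2.21], [0.23, 2.52], [-1.04, 4.18], [0, 3.07], [-2.55, 2.55]. Speed limits (rad/s): [2.22, 2.22, 2.57, 3.14, 3.14, 3.14].

### API

Orientations are given as a 3x3 rotation matrix whose columns are the frame's x, y, z axes.
In Python, from rig import read_state, camera, camera_info, hand_in, search_frame, mark_of gives the robot as it stands.
- The arm moves only by the tool step_arm, never from a script. Its argument "increments" is a list of rows, each an object of numbers: "tx", "ty", "tz": the shift along the tool's x, y, z in m; "ax", "ay", "az": the turn, a rotation vector about the tool's x, y, z in rad. In form: [{"tx": .., "ty": .., "tz": .., "ax": .., "ay": .., "az": ..}, ...]. A call has 1 to 5 rows; each row shifts and turns the commanded pose from where the row before left it, along the tool's axes as they then stand; what a row does not reach is not made up. A row lasts 1/12 s, in which the tool goes at most 41.7 mm and 7.16 degrees, less where a joint would pass 70% of its speed; a pose out of reach is approached as far as the arm can. A call is refused whole if a number of a shift passes 0.0417 or a number of a turn 0.125, either way. A call with a gripper value outside its range is refused whole. "jaw" is the opening, from 0 (shut) to 1 (fully open), set as the call begins (left out, the last holds). The fingers move at their own pace and stop on an object; "newtons" is the grip in N (left out, the last holds). Time passes only in rows, so rows that do not move let the fingers close. It gives the time, the measured TCP pose, the force, the opening and the grip force at its end, in the units of the state.
- read_state(): the state, without advancing time (a new reading comes with each control period).
- camera(name): name is "scene" or "top"; returns the picture (400x640x3 uint8, red, green, blue); there is no depth.
- camera_info(name): a dict with "mtx" (3x3 intrinsics, pixels), "position" and "attitude" of the camera in the world. Camera axes: x right, y up, looking along -z (the intrinsics and any distortion apply to the point x, -y, -z); pixel columns grow to the right and rows downward; lengths in m; the calibration is good to about 2 mm. A picture is of the moment at which its call begins. camera_info takes no time and is no camera call.
- hand_in(): hands the job in; it is judged then, once.
Trained networks look in the newest picture that a camera, given by its name, has taken for a name from the list of things; names that differ only in an ending like _2 or _b are one class to them, and where a whole thing is asked for, a point or a joint stands for the part that bears it (a point fixed in the world has none). Each returns a list of dicts, best first, with "p" (0 to 1); they miss things now and then, are a little off and sometimes report something else, mostly with a low value. They report only what shows in the picture. A call takes as long as a camera call. They do not tell look-alikes from the thing itself.
- search_frame(camera, thing): "point" ([x, y, z] in m, in world coordinates, good to about 4 mm: the middle of the surface that is visible of it).
- mark_of(camera, thing): "point" ([x, y, z] in m, in world coordinates, good to about 4 mm: a listed point, or the origin of a listed thing).
The state is a dict: "clock": time; "qpos": joint angles; "dq": joint speeds; "effort": joint torques, N m; "eef_pos": TCP position; "tool_rot": TCP orientation; "wrist_force": force on the tool from outside, world axes, zero at the start; "moment": the same for the moment, N m; "opening": finger opening in m; "finger_force": force on a finger pad.
Only numpy, scipy, OpenCV 4.12 (cv2) and the standard library are available. Lean on these libraries where they do the work, as an engineer would, in place of code of your own. Each camera call takes 0.05 s, during which the arm holds its last target. There are 200 camera calls.

## Working session

There is one attempt and no reset: what is moved stays moved. The work goes in short steps, Python scripts to look and compute and a tool call to move; the robot and the scene stay as the last step left them, time stands still between calls to the robot, and variables do not carry over. Pictures are saved under pics/ and viewed, at most 13 in all, crops included, and the job is handed in when it is done.

Besides the shell and the picture viewer there is one more tool, called after ">>>" in YAML: its name, and indented under it one key for each argument. step_arm: Moves the arm, as the interface text tells. Its arguments: {"type":"object","properties":{"increments":{"type":"array","items":{"type":"object","properties":{"tx":{"type":"number"},"ty":{"type":"number"},"tz":{"type":"number"},"ax":{"type":"number"},"ay":{"type":"number"},"az":{"type":"number"}}}},"jaw":{"type":"number"},"newtons":{"type":"number"}},"required":["increments"]}

```bash
mkdir -p pics; ls
python3 - <<'E'
from rig import *
import cv2,numpy as np
np.set_printoptions(precision=4,suppress=True)
s=read_state(); print({k:np.round(v,3).tolist() for k,v in s.items()})
for c in("scene","top"):
    im=camera(c); cv2.imwrite(f"pics/{c}0.png",im[:,:,::-1])
    i=camera_info(c); print(c,i)
for t in["caddy","caddy_grip","scale","hook_seat","trivet","hook_pointer","marker_edge"]:
    for c in("scene","top"):
        print(t,c,[(round(d["p"],2),np.round(d["point"],3).tolist()) for d in mark_of(c,t)])
E
```

```text
pics
{'clock': 0.0, 'qpos': [-1.176, 0.3, 1.522, -0.0, 1.321, -0.067], 'dq': [-0.001, -0.002, -0.0, -0.002, -0.0, -0.001], 'effort': [0.001, -54.351, -36.18, -0.0, 0.004, -0.0], 'eef_pos': [0.245, -0.492, 0.303], 'tool_rot': [[0.895, 0.446, -0.0], [0.446, -0.895, 0.001], [0.0, -0.001, -1.0]], 'wrist_force': [0.99, -0.053, 0.337], 'moment': [-0.017, -0.015, 0.04], 'finger_force': 0.0, 'opening': 0.085}
scene {'mtx': array([[427.7789,   0.    , 323.4879],
       [  0.    , 427.7789, 196.2362],
       [  0.    ,   0.    ,   1.    ]]), 'position': array([-0.3151,  0.9393,  0.9248]), 'attitude': array([[-0.7471,  0.3279, -0.5782],
       [-0.6646, -0.3566,  0.6566],
       [ 0.0091,  0.8748,  0.4844]])}
top {'mtx': array([[471.8738,   0.    , 316.7407],
       [  0.    , 471.8738, 200.1902],
       [  0.    ,   0.    ,   1.    ]]), 'position': array([-0.327 , -0.3754,  1.7827]), 'attitude': array([[ 0.3009,  0.8101, -0.5032],
       [-0.9536,  0.2601, -0.1514],
       [ 0.0082,  0.5255,  0.8508]])}
caddy scene [(0.81, [0.49, -0.087, 0.002]), (0.21, [0.454, 0.168, 0.238])]
caddy top [(0.78, [0.491, -0.094, 0.003]), (0.68, [0.458, 0.167, 0.235])]
caddy_grip scene [(0.75, [0.486, -0.088, 0.138])]
caddy_grip top [(0.62, [0.486, -0.09, 0.142])]
scale scene [(0.64, [0.452, 0.17, -0.005]), (0.63, [0.712, 0.346, 0.006]), (0.17, [0.44, 0.258, 0.226])]
scale top []
hook_seat scene [(0.67, [0.456, 0.172, 0.237])]
hook_seat top [(0.59, [0.456, 0.163, 0.233])]
trivet scene [(0.64, [0.468, -0.306, 0.001]), (0.47, [0.462, -0.633, -0.001])]
trivet top [(0.81, [0.467, -0.632, 0.001]), (0.76, [0.469, -0.306, -0.0])]
hook_pointer scene [(0.88, [0.442, 0.258, 0.219])]
hook_pointer top [(0.7, [0.716, -0.161, 0.003])]
marker_edge scene [(0.42, [0.437, 0.255, 0.223])]
marker_edge top [(0.64, [0.656, -0.254, -0.003])]
```

View pics/scene0.png

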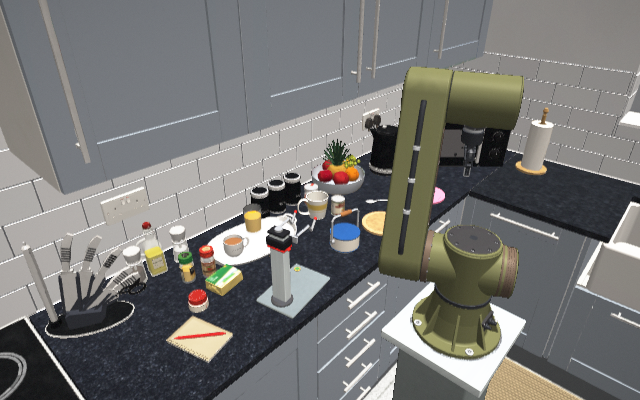

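View pics/top0.png

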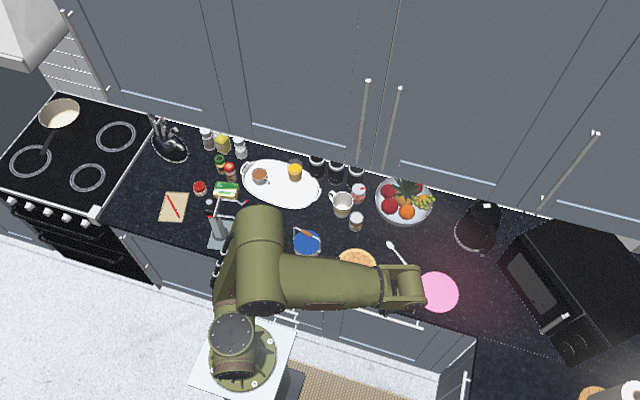

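The wooden trivet is at scene (378,222) / top (356,258). The look-alike is the pink disc at top (437,292) / scene (432,195), and the wooden one is the one meant. The caddy with the blue lid is at scene (345,235), and the scale column is at scene (283,265) with its hooks pointing toward (310,225). I'll confirm all of this in one enlarged crop.

Run:
```python
import cv2,numpy as np
a=cv2.imread("pics/scene0.png");b=cv2.imread("pics/top0.png")
A=cv2.resize(a[175:325,240:440],(800,600),interpolation=cv2.INTER_CUBIC)
cv2.imwrite("pics/c1.png",A)
B=cv2.resize(b[180:300,190:350],(800,600),interpolation=cv2.INTER_CUBIC)
cv2.imwrite("pics/c2.png",B)
```

```text
(no output)
```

View pics/c1.png

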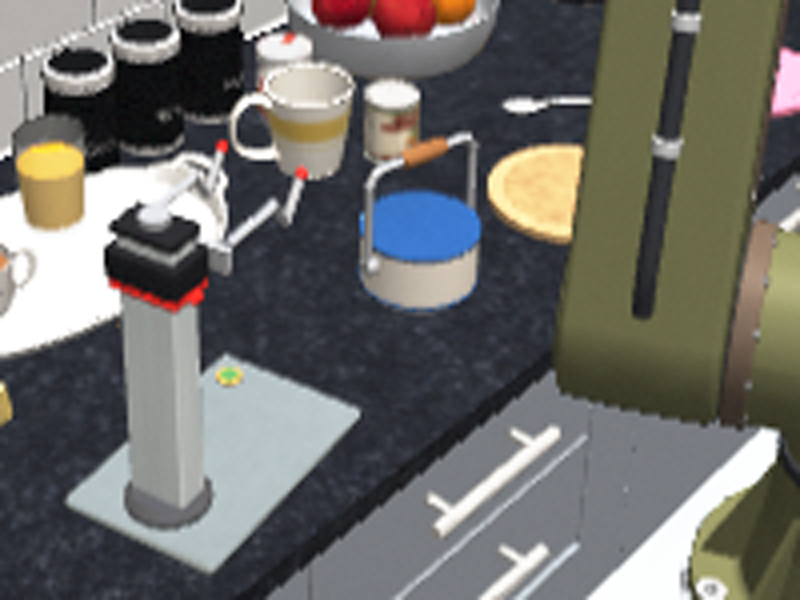

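View pics/c2.png

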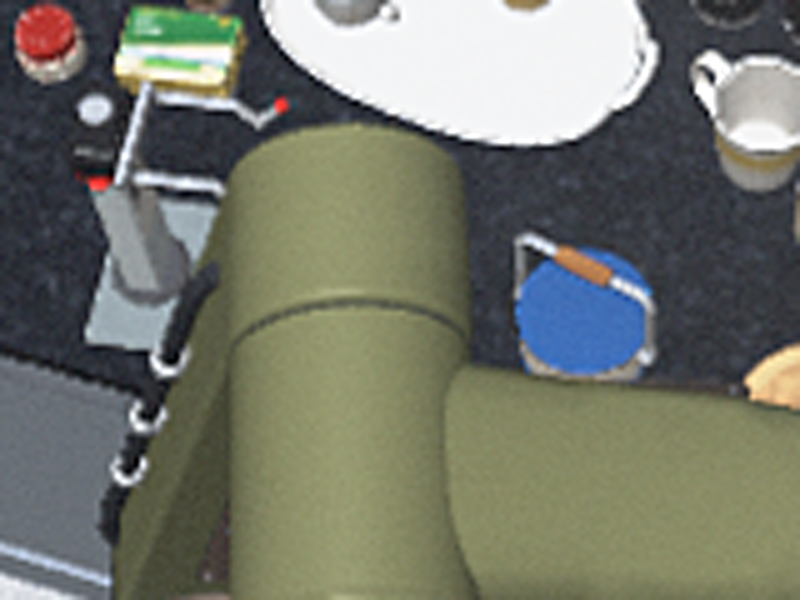

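Wooden trivet: a pale tan cork disc at crop1 (560,190), next to the caddy. The pink disc is far right, and the white oval platter is something else. The hoop bar runs crop1 (372,183)–(472,138) and crop2 (525,240)–(650,298). The hook tips (red balls) are at crop1 (222,147) and (302,174), and at crop2 (282,105). The base plate corners are clear in crop1.

```bash
cat > h.py <<'E'
import numpy as np, cv2
from rig import *
np.set_printoptions(precision=4,suppress=True)
def ray(c,px):
    i=camera_info(c);K=np.array(i["mtx"]);d=np.linalg.inv(K)@[px[0],px[1],1]
    return np.array(i["position"]),np.array(i["attitude"])@(d*[1,-1,-1])
def onz(c,px,z):
    p,d=ray(c,px);return p+d*(z-p[2])/d[2]
def proj(c,X):
    i=camera_info(c);v=np.array(i["attitude"]).T@(np.array(X)-i["position"])
    u=np.array(i["mtx"])@(v*[1,-1,-1]);return u[:2]/u[2]
E
python3 - <<'E'
from h import *
s=lambda u,v:(240+u/4-.4,175+v/4-.4); t=lambda u,v:(190+u/5-.4,180+v/5-.4)
T1=onz("scene",s(222,147),.256);T2=onz("scene",s(302,174),.256);print("tips",T1,T2,np.linalg.norm(T1-T2),"top",onz("top",t(282,105),.256))
d=T1-T2;print("tip dir deg",np.degrees(np.arctan2(d[1],d[0])))
c=[onz("scene",s(*p),.016)for p in[(225,355),(360,412),(212,572),(68,500)]]
for a,b in zip(c,c[1:]+c[:1]):
    e=b-a;print(a,np.linalg.norm(e),np.degrees(np.arctan2(e[1],e[0])))
for n,f,P,Q in[("s",s,(372,183),(472,138)),("sg",s,(407,158),(447,143)),("t",t,(525,240),(650,296)),("tg",t,(560,250),(608,280))]:
    cam="scene" if n[0]=="s" else "top"
    a=onz(cam,f(*P),.14);b=onz(cam,f(*Q),.14);e=b-a;print(n,a,b,(a+b)/2,np.linalg.norm(e),np.degrees(np.arctan2(e[1],e[0])))
# trivet by orange-tan segmentation
for cam,box in[("scene",(350,200,420,245)),("top",(330,240,385,275))]:
    print(cam,"trivet proj",proj(cam,[.468,-.306,.012]))
for th in ["tomato_tin","butter","jam","mug","egg_timer","spice_jar","caddy","caddy_grip","trivet"]:
    for cam in("scene","top"):print(th,cam,[(round(d["p"],2),np.round(d["point"],3).tolist()) for d in mark_of(cam,th)][:2])
E
```

```text
tips [0.4837 0.1616 0.256 ] [0.4128 0.1491 0.256 ] 0.07195918956832924 top [0.4923 0.1515 0.256 ]
tip dir deg 10.003964372309065
[0.5247 0.1247 0.016 ] 0.13591729048724652 -171.08212345350876
[0.3904 0.1037 0.016 ] 0.2100547315575136 100.25089539273704
[0.353  0.3104 0.016 ] 0.13608988462405236 8.807602307059888
[0.4875 0.3312 0.016 ] 0.20978893396501896 -79.79449633871542
s [ 0.4848 -0.0178  0.14  ] [ 0.4678 -0.1362  0.14  ] [ 0.4763 -0.077   0.14  ] 0.11960121694136781 -98.17142640306017
sg [ 0.4889 -0.07    0.14  ] [ 0.4789 -0.1141  0.14  ] [ 0.4839 -0.0921  0.14  ] 0.04520246491895017 -102.7475615648672
t [ 0.4967 -0.038   0.14  ] [ 0.4795 -0.1468  0.14  ] [ 0.4881 -0.0924  0.14  ] 0.1100959279982346 -98.95327402138011
tg [ 0.4966 -0.0671  0.14  ] [ 0.4829 -0.1113  0.14  ] [ 0.4898 -0.0892  0.14  ] 0.04624152429628264 -107.28185538237327
scene trivet proj [382.0004 220.624 ]
top trivet proj [355.7506 266.2621]
tomato_tin scene [(0.69, [0.658, -0.254, -0.002])]
tomato_tin top [(0.62, [0.656, -0.254, -0.002])]
butter scene [(0.94, [0.642, 0.342, -0.005]), (0.49, [0.658, -0.252, -0.
[... 202 characters left out ...]
002])]
mug top [(0.58, [0.717, -0.163, 0.003])]
egg_timer scene [(0.91, [0.614, 0.451, -0.006])]
egg_timer top [(0.7, [0.655, -0.253, -0.001]), (0.5, [0.464, -0.305, 0.001])]
spice_jar scene [(0.89, [0.712, 0.348, 0.002]), (0.69, [0.785, -0.222, -0.001])]
spice_jar top [(0.77, [0.714, 0.35, 0.001])]
caddy scene [(0.81, [0.49, -0.087, 0.002]), (0.21, [0.454, 0.168, 0.238])]
caddy top [(0.78, [0.491, -0.094, 0.003]), (0.68, [0.458, 0.167, 0.235])]
caddy_grip scene [(0.75, [0.486, -0.088, 0.138])]
caddy_grip top [(0.62, [0.486, -0.09, 0.142])]
trivet scene [(0.64, [0.468, -0.306, 0.001]), (0.47, [0.462, -0.633, -0.001])]
trivet top [(0.81, [0.467, -0.632, 0.001]), (0.76, [0.469, -0.306, -0.0])]
```

>>> step_arm:
  increments:
    - {"tx":0.033,"ty":-0.021}
    - {"tx":0.033,"ty":-0.021}
    - {"tx":0.033,"ty":-0.021}
    - {"tx":0.033,"ty":-0.021}
    - {"tx":0.033,"ty":-0.021}
  jaw: 1

```text
invalid input
```

>>> step_arm:
  increments:
    - {"tx":0.033,"ty":-0.021}
    - {"tx":0.033,"ty":-0.021}
    - {"tx":0.033,"ty":-0.021}
    - {"tx":0.033,"ty":-0.021}
    - {"tx":0.033,"ty":-0.021}

```text
invalid input
```

>>> step_arm:
  increments:
    - {"tx":0.033,"ty":-0.021,"az":-0.117}
    - {"az":-0.117}
    - {"az":-0.117}
    - {"az":-0.117}
    - {"az":-0.117}

```text
invalid input
```

>>> step_arm:
  increments:
    - {"az":-0.117}
    - {"az":-0.117}
    - {"az":-0.117}
    - {"tx":0}
    - {"tx":0}

```text
invalid input
```

Run:
```python
from h import *
s=read_state();print(s["clock"],s["eef_pos"],s["tool_rot"],s["wrist_force"],s["qpos"])
for c in("scene","top"):
    im=camera(c); cv2.imwrite(f"pics/{c}1.png",im[:,:,::-1])
for th in ["caddy","caddy_grip","trivet","hook_seat","scale"]:
    for cam in("scene","top"):print(th,cam,[(round(d["p"],2),np.round(d["point"],3).tolist()) for d in mark_of(cam,th)][:3])
a=cv2.imread("pics/scene1.png");b=cv2.imread("pics/top1.png")
A=cv2.resize(a[185:265,270:400],(780,480),interpolation=cv2.INTER_CUBIC)
B=cv2.resize(b[190:290,200:390],(760,400),interpolation=cv2.INTER_CUBIC)
cv2.imwrite("pics/c3.png",B)
```

```text
1.7 [ 0.245  -0.4924  0.3039] [[ 0.8953  0.4455 -0.    ]
 [ 0.4455 -0.8953  0.    ]
 [-0.     -0.     -1.    ]] [-0.2699 -0.63    0.1616] [-1.1756  0.2999  1.521  -0.      1.3207 -0.0666]
caddy scene [(0.68, [0.487, -0.088, -0.0])]
caddy top [(0.57, [0.488, -0.094, 0.002])]
caddy_grip scene [(0.68, [0.487, -0.086, 0.14])]
caddy_grip top [(0.93, [0.485, -0.087, 0.142])]
trivet scene [(0.84, [0.467, -0.309, 0.002]), (0.55, [0.466, -0.636, 0.0])]
trivet top [(0.8, [0.465, -0.304, -0.004]), (0.74, [0.466, -0.635, 0.001])]
hook_seat scene [(0.76, [0.454, 0.168, 0.236])]
hook_seat top [(0.81, [0.456, 0.167, 0.234]), (0.46, [0.641, 0.34, 0.002])]
scale scene [(0.68, [0.452, 0.171, -0.002])]
scale top []
```

View pics/c3.png

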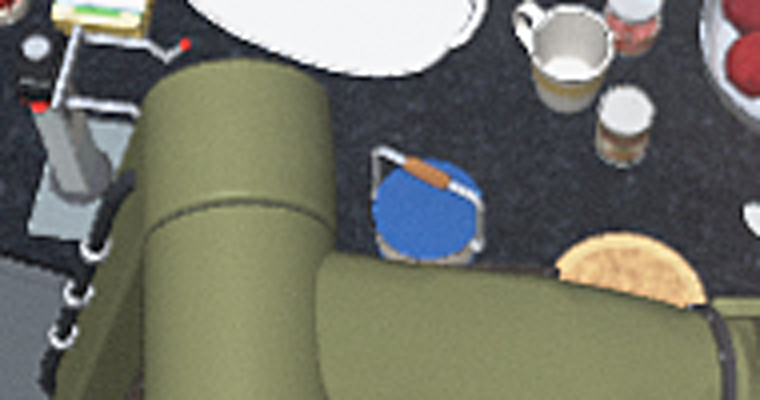

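The arm hasn't moved because all four calls were refused. The crop shows the same scene, with the caddy bar at crop (380,150)–(480,200) and the trivet at (630,270). I'll try a single call with complete rows.

>>> step_arm:
  increments:
    - {"tx":0.033,"ty":-0.021,"tz":0,"ax":0,"ay":0,"az":0}
    - {"tx":0.033,"ty":-0.021,"tz":0,"ax":0,"ay":0,"az":0}
    - {"tx":0.033,"ty":-0.021,"tz":0,"ax":0,"ay":0,"az":0}
    - {"tx":0.033,"ty":-0.021,"tz":0,"ax":0,"ay":0,"az":0}
    - {"tx":0.033,"ty":-0.021,"tz":0,"ax":0,"ay":0,"az":0}

```text
clock: 2.72
eef_pos: [0.3465, -0.3232, 0.304]
tool_rot: [[0.895, 0.445, 0.0], [0.445, -0.895, -0.0], [0.0, 0.0, -1.0]]
wrist_force: [0.9, -0.2, 0.1]
opening: 0.0852
finger_force: 0.0
```

>>> step_arm:
  increments:
    - {"tx":0.033,"ty":-0.021,"tz":0,"ax":0,"ay":0,"az":0}
    - {"tx":0.033,"ty":-0.021,"tz":0,"ax":0,"ay":0,"az":0}
    - {"tx":0.033,"ty":-0.021,"tz":0,"ax":0,"ay":0,"az":0}
    - {"tx":0.033,"ty":-0.021,"tz":0,"ax":0,"ay":0,"az":0}
    - {"tx":0.033,"ty":-0.021,"tz":0,"ax":0,"ay":0,"az":0}

```text
clock: 3.13
eef_pos: [0.4475, -0.1555, 0.3041]
tool_rot: [[0.895, 0.445, 0.001], [0.445, -0.895, -0.0], [0.0, 0.0, -1.0]]
wrist_force: [1.1, -1.9, -0.4]
opening: 0.0851
finger_force: 0.0
```

>>> step_arm:
  increments:
    - {"tx":0.033,"ty":-0.021,"tz":0,"ax":0,"ay":0,"az":-0.117}
    - {"tx":0,"ty":0,"tz":0,"ax":0,"ay":0,"az":-0.117}
    - {"tx":0,"ty":0,"tz":0,"ax":0,"ay":0,"az":-0.117}
    - {"tx":0,"ty":0,"tz":0,"ax":0,"ay":0,"az":-0.117}
    - {"tx":0,"ty":0,"tz":0,"ax":0,"ay":0,"az":-0.117}

```text
clock: 3.55
eef_pos: [0.4672, -0.1235, 0.3039]
tool_rot: [[0.495, 0.869, 0.0], [0.869, -0.495, -0.0], [0.0, 0.0, -1.0]]
wrist_force: [-0.3, -0.8, 0.0]
opening: 0.0854
finger_force: 0.0
```

>>> step_arm:
  increments:
    - {"tx":0,"ty":0,"tz":0,"ax":0,"ay":0,"az":-0.117}
    - {"tx":0,"ty":0,"tz":0,"ax":0,"ay":0,"az":-0.117}
    - {"tx":0,"ty":0,"tz":0,"ax":0,"ay":0,"az":-0.117}
    - {"tx":0,"ty":0,"tz":0,"ax":0,"ay":0,"az":0}

```text
clock: 3.88
eef_pos: [0.4671, -0.1238, 0.3039]
tool_rot: [[0.167, 0.986, 0.0], [0.986, -0.167, -0.0], [-0.0, 0.0, -1.0]]
wrist_force: [-0.6, 0.2, 0.9]
opening: 0.0853
finger_force: 0.0
```

Run:
```python
from h import *
s=read_state();print(s["clock"],s["eef_pos"],s["tool_rot"],s["wrist_force"],s["qpos"])
for c in("scene","top"):
    im=camera(c); cv2.imwrite(f"pics/{c}2.png",im[:,:,::-1])
for th,cam in [("trivet","top"),("hook_seat","top"),("scale","top"),("hook_seat","scene"),("caddy_grip","scene")]:
    print(th,cam,[(round(d["p"],2),np.round(d["point"],3).tolist()) for d in mark_of(cam,th)][:3])
b=cv2.imread("pics/top2.png")
B=cv2.resize(b[180:300,190:390],(800,480),interpolation=cv2.INTER_CUBIC)
cv2.imwrite("pics/c4.png",B)
```

```text
3.8833 [ 0.4671 -0.1238  0.3039] [[ 0.1665  0.986   0.    ]
 [ 0.986  -0.1665 -0.    ]
 [-0.      0.     -1.    ]] [-0.6067  0.166   0.914 ] [-0.3349  0.1506  1.7038 -0.      1.2871 -0.1676]
trivet top [(0.81, [0.464, -0.636, 0.004]), (0.69, [0.466, -0.304, -0.003])]
hook_seat top [(0.76, [0.453, 0.168, 0.236])]
scale top []
hook_seat scene [(0.58, [0.454, 0.168, 0.238])]
caddy_grip scene [(0.83, [0.486, -0.09, 0.142])]
```

View pics/c4.png

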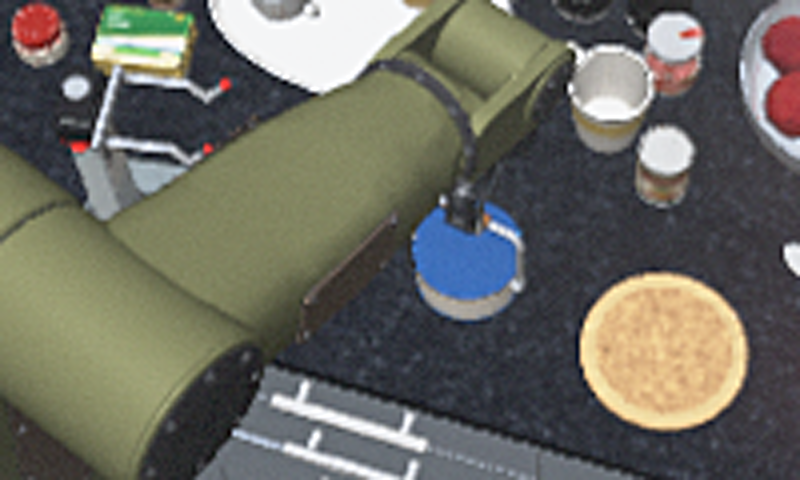

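This top view shows both hook tips, at crop (225,85) and (208,149). The wooden trivet is fully visible at crop (664,350), and the gripper is at (465,210), just short of the caddy grip.

Run:
```python
from h import *
t=lambda u,v:(190+u/4-.4,180+v/4-.4)
a=onz("top",t(225,85),.256);b=onz("top",t(208,149),.256);print(a,b,np.linalg.norm(a-b),np.degrees(np.arctan2(*(a-b)[1::-1])),(a+b)/2+[-.0036,.0207,0])
from scipy.optimize import minimize
for f,cam,z in[("pics/top2.png","top",.012),("pics/scene2.png","scene",.012)]:
    im=cv2.imread(f);hsv=cv2.cvtColor(im,cv2.COLOR_BGR2HSV)
    m=cv2.inRange(hsv,(8,50,120),(25,255,255))
    n,l,st,ce=cv2.connectedComponentsWithStats(m)
    p=proj(cam,[.467,-.306,.012]).astype(int);k=l[p[1],p[0]];print(cam,p,st[k])
    c,_=cv2.findContours((l==k).astype(np.uint8),cv2.RETR_EXTERNAL,cv2.CHAIN_APPROX_NONE)
    e=cv2.fitEllipse(cv2.convexHull(max(c,key=len)));print(e,onz(cam,e[0],z))
```

```text
[0.4911 0.1516 0.256 ] [0.4213 0.1404 0.256 ] 0.07062567319054325 9.152127470743379 [0.4526 0.1667 0.256 ]
top [355 266] [ 335  248   42   40 1320]
((355.51922607421875, 267.37884521484375), (39.128334045410156, 42.366695404052734), 106.41663360595703) [ 0.463  -0.3064  0.012 ]
scene [382 220] [362 211  21  25 369]
((379.1410827636719, 222.78427124023438), (24.238588333129883, 35.4853401184082), 97.8741455078125) [ 0.4671 -0.285   0.012 ]
```

>>> step_arm:
  increments:
    - {"tx":0.018,"ty":0.006,"tz":0,"ax":0,"ay":0,"az":0}
    - {"tx":0.018,"ty":0.007,"tz":0.02,"ax":0,"ay":0,"az":0}
    - {"tx":0,"ty":0,"tz":0.03,"ax":0,"ay":0,"az":0}
    - {"tx":0,"ty":0,"tz":0.03,"ax":0,"ay":0,"az":0}
    - {"tx":0,"ty":0,"tz":0.018,"ax":0,"ay":0,"az":0}

```text
clock: 4.65
eef_pos: [0.4854, -0.0901, 0.2031]
tool_rot: [[0.173, 0.985, -0.003], [0.985, -0.173, 0.001], [0.0, -0.003, -1.0]]
wrist_force: [-0.4, -0.1, -0.6]
opening: 0.0858
finger_force: 0.0
```

>>> step_arm:
  increments:
    - {"tx":0,"ty":0,"tz":0.012,"ax":0,"ay":0,"az":0}
    - {"tx":0,"ty":0,"tz":0,"ax":0,"ay":0,"az":0}

```text
clock: 4.82
eef_pos: [0.4853, -0.0903, 0.1915]
tool_rot: [[0.173, 0.985, -0.004], [0.985, -0.173, 0.001], [0.0, -0.004, -1.0]]
wrist_force: [-1.0, 0.5, 0.9]
opening: 0.0853
finger_force: 0.0
```

>>> step_arm:
  increments:
    - {"tx":0,"ty":0,"tz":0,"ax":0,"ay":0,"az":0}
    - {"tx":0,"ty":0,"tz":0,"ax":0,"ay":0,"az":0}
    - {"tx":0,"ty":0,"tz":0,"ax":0,"ay":0,"az":0}
    - {"tx":0,"ty":0,"tz":0,"ax":0,"ay":0,"az":0}
    - {"tx":0,"ty":0,"tz":0,"ax":0,"ay":0,"az":0}
  jaw: 0
  newtons: 40

```text
clock: 5.23
eef_pos: [0.4863, -0.0907, 0.1945]
tool_rot: [[0.172, 0.985, 0.001], [0.985, -0.172, -0.0], [-0.0, 0.001, -1.0]]
wrist_force: [0.5, 0.2, 0.3]
opening: 0.0253
finger_force: 0.0
```

>>> step_arm:
  increments:
    - {"tx":0,"ty":0,"tz":0,"ax":0,"ay":0,"az":0}
    - {"tx":0,"ty":0,"tz":0,"ax":0,"ay":0,"az":0}
    - {"tx":0,"ty":0,"tz":0,"ax":0,"ay":0,"az":0}
    - {"tx":0,"ty":0,"tz":0,"ax":0,"ay":0,"az":0}
    - {"tx":0,"ty":0,"tz":0,"ax":0,"ay":0,"az":0}

```text
clock: 5.65
eef_pos: [0.4865, -0.0906, 0.1944]
tool_rot: [[0.172, 0.985, 0.001], [0.985, -0.172, -0.0], [0.0, 0.001, -1.0]]
wrist_force: [1.6, 0.5, 6.2]
opening: 0.0162
finger_force: 39.1
```

>>> step_arm:
  increments:
    - {"tx":0,"ty":0,"tz":-0.005,"ax":0,"ay":0,"az":0}
    - {"tx":0,"ty":0,"tz":-0.01,"ax":0,"ay":0,"az":0}
    - {"tx":0,"ty":0,"tz":-0.015,"ax":0,"ay":0,"az":0}
    - {"tx":0,"ty":0,"tz":-0.015,"ax":0,"ay":0,"az":0}
    - {"tx":0,"ty":0,"tz":-0.015,"ax":0,"ay":0,"az":0}

```text
clock: 6.07
eef_pos: [0.4857, -0.0906, 0.2547]
tool_rot: [[0.172, 0.985, -0.001], [0.985, -0.172, 0.0], [-0.0, -0.001, -1.0]]
wrist_force: [-0.5, -0.5, -5.2]
opening: 0.0153
finger_force: 39.2
```

>>> step_arm:
  increments:
    - {"tx":0,"ty":0,"tz":-0.015,"ax":0,"ay":0,"az":0}
    - {"tx":0,"ty":0,"tz":-0.015,"ax":0,"ay":0,"az":0}
    - {"tx":0,"ty":0,"tz":-0.015,"ax":0,"ay":0,"az":0}
    - {"tx":0,"ty":0,"tz":-0.015,"ax":0,"ay":0,"az":0}
    - {"tx":0,"ty":0,"tz":-0.015,"ax":0,"ay":0,"az":0}

```text
clock: 6.48
eef_pos: [0.4856, -0.0906, 0.3298]
tool_rot: [[0.172, 0.985, -0.001], [0.985, -0.172, 0.0], [-0.0, -0.001, -1.0]]
wrist_force: [0.2, -0.1, -4.5]
opening: 0.0158
finger_force: 39.2
```

>>> step_arm:
  increments:
    - {"tx":0,"ty":0,"tz":-0.01,"ax":0,"ay":0,"az":0}
    - {"tx":0,"ty":0,"tz":0,"ax":0,"ay":0,"az":0.04}
    - {"tx":0,"ty":0,"tz":0,"ax":0,"ay":0,"az":0.08}
    - {"tx":0,"ty":0,"tz":0,"ax":0,"ay":0,"az":0.1}
    - {"tx":0,"ty":0,"tz":0,"ax":0,"ay":0,"az":0.1}

```text
clock: 6.9
eef_pos: [0.4858, -0.0906, 0.3388]
tool_rot: [[0.478, 0.879, -0.001], [0.879, -0.478, 0.0], [-0.0, -0.001, -1.0]]
wrist_force: [-0.1, 0.6, -4.4]
opening: 0.016
finger_force: 39.2
```

>>> step_arm:
  increments:
    - {"tx":0,"ty":0,"tz":0,"ax":0,"ay":0,"az":0.1}
    - {"tx":0,"ty":0,"tz":0,"ax":0,"ay":0,"az":0.1}
    - {"tx":0,"ty":0,"tz":0,"ax":0,"ay":0,"az":0.1}
    - {"tx":0,"ty":0,"tz":0,"ax":0,"ay":0,"az":0.1}
    - {"tx":0,"ty":0,"tz":0,"ax":0,"ay":0,"az":0.1}

```text
clock: 7.32
eef_pos: [0.4858, -0.0906, 0.3388]
tool_rot: [[0.84, 0.542, -0.001], [0.542, -0.84, 0.0], [-0.001, -0.001, -1.0]]
wrist_force: [0.7, -1.3, -5.1]
opening: 0.0155
finger_force: 39.2
```

>>> step_arm:
  increments:
    - {"tx":0,"ty":0,"tz":0,"ax":0,"ay":0,"az":0.1}
    - {"tx":0,"ty":0,"tz":0,"ax":0,"ay":0,"az":0.1}
    - {"tx":0,"ty":0,"tz":0,"ax":0,"ay":0,"az":0.1}
    - {"tx":0,"ty":0,"tz":0,"ax":0,"ay":0,"az":0.1}
    - {"tx":0,"ty":0,"tz":0,"ax":0,"ay":0,"az":0}

```text
clock: 7.73
eef_pos: [0.4858, -0.0906, 0.3388]
tool_rot: [[0.985, 0.172, -0.001], [0.172, -0.985, 0.0], [-0.001, -0.0, -1.0]]
wrist_force: [0.6, -0.3, -5.3]
opening: 0.0157
finger_force: 39.2
```

>>> step_arm:
  increments:
    - {"tx":0.001,"ty":-0.006,"tz":0.003,"ax":0,"ay":0,"az":0}
    - {"tx":0.001,"ty":-0.012,"tz":0.003,"ax":0,"ay":0,"az":0}
    - {"tx":0.001,"ty":-0.018,"tz":0.003,"ax":0,"ay":0,"az":0}
    - {"tx":0.001,"ty":-0.02,"tz":0,"ax":0,"ay":0,"az":0}
    - {"tx":0.001,"ty":-0.02,"tz":0,"ax":0,"ay":0,"az":0}

```text
clock: 8.15
eef_pos: [0.477, -0.0133, 0.3293]
tool_rot: [[0.984, 0.179, -0.001], [0.179, -0.984, 0.0], [-0.001, -0.001, -1.0]]
wrist_force: [1.1, -0.0, -4.9]
opening: 0.0156
finger_force: 39.2
```

>>> step_arm:
  increments:
    - {"tx":0.001,"ty":-0.02,"tz":0,"ax":0,"ay":0,"az":0}
    - {"tx":0.001,"ty":-0.02,"tz":0,"ax":0,"ay":0,"az":0}
    - {"tx":0.001,"ty":-0.02,"tz":0,"ax":0,"ay":0,"az":0}
    - {"tx":0.001,"ty":-0.02,"tz":0,"ax":0,"ay":0,"az":0}
    - {"tx":0.001,"ty":-0.018,"tz":0,"ax":0,"ay":0,"az":0}

```text
clock: 8.57
eef_pos: [0.4643, 0.0844, 0.3296]
tool_rot: [[0.984, 0.18, -0.001], [0.18, -0.984, 0.0], [-0.001, -0.0, -1.0]]
wrist_force: [0.3, 0.7, -5.1]
opening: 0.0156
finger_force: 39.2
```

>>> step_arm:
  increments:
    - {"tx":0.001,"ty":-0.014,"tz":0,"ax":0,"ay":0,"az":0}
    - {"tx":0,"ty":-0.008,"tz":0,"ax":0,"ay":0,"az":0}
    - {"tx":0,"ty":-0.005,"tz":0,"ax":0,"ay":0,"az":0}
    - {"tx":0,"ty":0,"tz":0,"ax":0,"ay":0,"az":0}
    - {"tx":0,"ty":0,"tz":0,"ax":0,"ay":0,"az":0}

```text
clock: 8.98
eef_pos: [0.4613, 0.109, 0.3298]
tool_rot: [[0.984, 0.178, -0.0], [0.178, -0.984, -0.0], [-0.0, 0.0, -1.0]]
wrist_force: [-0.0, -0.0, -4.6]
opening: 0.0159
finger_force: 39.2
```

Run:
```python
from h import *
s=read_state();print(s["clock"],s["eef_pos"],s["tool_rot"],s["wrist_force"],s["qpos"])
p=np.array(s["eef_pos"])+np.array(s["tool_rot"])[:,2]*.054;print("bar",p)
for c in("scene","top"):
    im=camera(c); cv2.imwrite(f"pics/{c}3.png",im[:,:,::-1])
F=[]
for th,cam in [("caddy_grip","top"),("hook_seat","top"),("caddy_grip","scene"),("hook_seat","scene")]:
    print(th,cam,[(round(d["p"],2),np.round(d["point"],3).tolist()) for d in mark_of(cam,th)][:3]); F.append(read_state()["wrist_force"])
print(np.mean(F,0))
a=cv2.imread("pics/scene3.png");b=cv2.imread("pics/top3.png")
q=proj("scene",p).astype(int);A=cv2.resize(a[q[1]-40:q[1]+60,q[0]-65:q[0]+65],(780,600),interpolation=cv2.INTER_CUBIC)
cv2.imwrite("pics/c5.png",A);print(q,proj("top",p))
```

```text
8.9833 [0.4613 0.109  0.3298] [[ 0.9841  0.1778 -0.0002]
 [ 0.1778 -0.9841 -0.0002]
 [-0.0002  0.0002 -1.    ]] [-0.0121 -0.0197 -4.6325] [ 0.1549  0.1085  1.6901 -0.0002  1.3432  1.547 ]
bar [0.4613 0.109  0.2758]
caddy_grip top [(0.98, [0.463, 0.11, 0.276]), (0.26, [0.468, -0.303, -0.001])]
hook_seat top []
caddy_grip scene [(0.75, [0.461, 0.107, 0.276]), (0.17, [0.712, -0.162, 0.001])]
hook_seat scene [(0.95, [0.453, 0.171, 0.239])]
[-0.3021 -0.2718 -4.7016]
[312 201] [252.8679 207.5413]
```

View pics/c5.png

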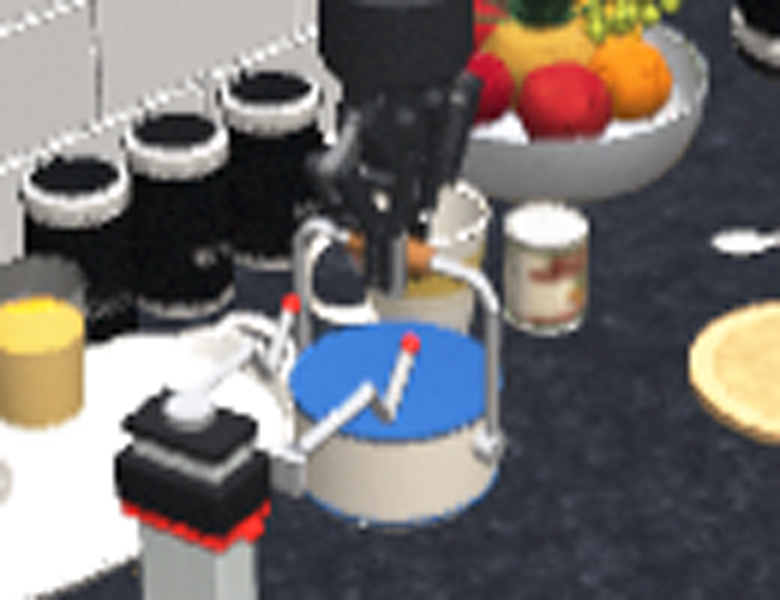

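The crop shows the caddy gripped and upright in front of the hook. The red tips are at crop (291,302) and (411,343), and the grip is at about (392,248).

Run:
```python
from h import *
s=read_state();R=np.array(s["tool_rot"]);p=np.array(s["eef_pos"])+R[:,2]*.054
f=lambda P:(proj("scene",P)-[247,161]+.42)*6
print("bar ends",f(p+R[:,0]*.06),f(p-R[:,0]*.06),"grip ends",f(p+R[:,0]*.024),f(p-R[:,0]*.024),"lid c",f(p-[0,0,.069]))
im=cv2.imread("pics/scene3.png");h=cv2.cvtColor(im,cv2.COLOR_BGR2HSV)
m=cv2.inRange(h,(0,150,120),(6,255,255))|cv2.inRange(h,(174,150,120),(180,255,255))
n,l,st,ce=cv2.connectedComponentsWithStats(m[205:225,290:320]);print(st[1:,4],ce[1:]+[290,205])
T=[onz("scene",(291/6+247-.42,302/6+161-.42),.256),onz("scene",(411/6+247-.42,343/6+161-.42),.256)]
print(T,(T[0]+T[1])/2+[-.0036,.0207,0])
for S in([.452,.169,.235],[.447,.174,.235]):
    ex=np.array([-.174,.985,0]);ey=np.array([-.985,-.174,0])
    for sg in(1,-1):print(S,f(S-ex*.021+sg*ey*.036+[0,0,.021]))
t=cv2.imread("pics/top3.png");h=cv2.cvtColor(t,cv2.COLOR_BGR2HSV)
m=cv2.inRange(h,(0,130,110),(6,255,255))|cv2.inRange(h,(174,130,110),(180,255,255))
n,l,st,ce=cv2.connectedComponentsWithStats(m[190:230,225:270]);print("top",st[1:,4],ce[1:]+[225,190],[proj("top",np.array([.452,.169,.256])-ex*.021+g*ey*.036) for g in(1,-1)])
```

```text
bar ends [297.5973 216.3437] [495.5578 278.9252] grip ends [355.2713 234.5762] [434.4267 259.5997] lid c [394.9819 361.6016]
[7 6] [[295.1429 210.7143]
 [314.8333 217.8333]]
[array([0.4855, 0.1598, 0.256 ]), array([0.4142, 0.1477, 0.256 ])] [0.4463 0.1745 0.256 ]
[0.452, 0.169, 0.235] [409.8159 334.2348]
[0.452, 0.169, 0.235] [290.5528 294.2675]
[0.447, 0.174, 0.235] [410.4001 341.7586]
[0.447, 0.174, 0.235] [290.5555 301.4116]
top [] [] [array([241.0632, 216.9817]), array([245.1261, 200.6324])]
```

Run:
```python
from h import *
s=read_state();R=np.array(s["tool_rot"]);p=np.array(s["eef_pos"])+R[:,2]*.054
def lid(cam,tilt=0,r=.054,off=0,z=-.069):
    a=np.linspace(0,2*np.pi,60);ca,sa=np.cos(tilt),np.sin(tilt)
    b=R[:,0];e=np.array([-b[1],b[0],0])  # e ~ +y
    down=-np.array([0,0,1])*ca+e*sa; side=np.cross(b,down)
    c=p-down*z*1
    P=[c+r*(np.cos(t)*b+np.sin(t)*side) for t in a]
    return np.array([proj(cam,q) for q in P])
for cam,f in(("scene","pics/scene3.png"),("top","pics/top3.png")):
    im=cv2.imread(f);h=cv2.cvtColor(im,cv2.COLOR_BGR2HSV);m=cv2.inRange(h,(100,120,60),(125,255,255))
    q=proj(cam,p-[0,0,.069]).astype(int)
    w=np.zeros_like(m);w[q[1]-30:q[1]+35,q[0]-30:q[0]+30]=1;m=m*w
    n,l,st,ce=cv2.connectedComponentsWithStats(m);k=1+np.argmax(st[1:,4]);print(cam,"obs",st[k],ce[k])
    for tl in(-.15,0,.15):
        L=lid(cam,tl);print(tl,L.min(0),np.ptp(L,axis=0),L.mean(0))
```

```text
scene obs [295 215  33  19 444] [312.1757 223.5811]
-0.15 [297.1408 208.597 ] [34.1093 21.8396] [313.9538 219.254 ]
0 [295.1732 211.9644] [34.429  18.4234] [312.1652 220.9258]
0.15 [293.2976 214.9141] [34.5431 14.9739] [310.3597 222.1846]
top obs [252 207  19  24 320] [260.7188 218.5   ]
-0.15 [243.7638 204.9805] [27.5372 24.2932] [257.5586 216.8251]
0 [240.7403 204.6808] [28.2344 24.4608] [254.9096 216.6149]
0.15 [237.9473 204.0867] [28.3839 24.7965] [252.2195 216.2007]
```

Run:
```python
from h import *
a=np.linspace(0,2*np.pi,60)
for cam,f in(("scene","pics/scene0.png"),("top","pics/top0.png")):
    im=cv2.imread(f);h=cv2.cvtColor(im,cv2.COLOR_BGR2HSV);m=cv2.inRange(h,(100,120,60),(125,255,255))
    for z in(.071,.063):
        L=np.array([proj(cam,[.487+.054*np.cos(t),-.09+.054*np.sin(t),z]) for t in a]);print(z,L.min(0),L.max(0))
    q=L.mean(0).astype(int);w=np.zeros_like(m);w[q[1]-20:q[1]+20,q[0]-22:q[0]+22]=1;m*=w
    n,l,st,ce=cv2.connectedComponentsWithStats(m);k=1+np.argmax(st[1:,4]);print(cam,"obs",st[k][:2],st[k][:2]+st[k][2:4])
```

```text
0.071 [329.8384 220.4708] [359.6002 236.8481]
0.063 [329.8025 222.2784] [359.4902 238.7268]
scene obs [333 222] [361 240]
0.071 [293.1767 229.392 ] [319.8774 253.316 ]
0.063 [293.2443 230.31  ] [319.85   254.1753]
top obs [293 231] [319 255]
```

>>> step_arm:
  increments:
    - {"tx":0,"ty":-0.006,"tz":0,"ax":0,"ay":0,"az":0}
    - {"tx":0,"ty":-0.012,"tz":0,"ax":0,"ay":0,"az":0}
    - {"tx":0,"ty":-0.014,"tz":0,"ax":0,"ay":0,"az":0}
    - {"tx":0,"ty":-0.014,"tz":0,"ax":0,"ay":0,"az":0}
    - {"tx":0,"ty":-0.01,"tz":0,"ax":0,"ay":0,"az":0}

```text
clock: 9.7
eef_pos: [0.4512, 0.1654, 0.3299]
tool_rot: [[0.984, 0.177, -0.0], [0.177, -0.984, 0.0], [0.0, -0.0, -1.0]]
wrist_force: [-0.6, 0.2, -4.1]
opening: 0.0156
finger_force: 39.2
```

>>> step_arm:
  increments:
    - {"tx":0,"ty":-0.006,"tz":0,"ax":0,"ay":0,"az":0}
    - {"tx":0,"ty":0,"tz":0,"ax":0,"ay":0,"az":0}
    - {"tx":0,"ty":0,"tz":0.006,"ax":0,"ay":0,"az":0}
    - {"tx":0,"ty":0,"tz":0.008,"ax":0,"ay":0,"az":0}
    - {"tx":0,"ty":0,"tz":0,"ax":0,"ay":0,"az":0}

```text
clock: 10.12
eef_pos: [0.4501, 0.1696, 0.3139]
tool_rot: [[0.984, 0.176, -0.003], [0.176, -0.984, -0.001], [-0.003, 0.0, -1.0]]
wrist_force: [-0.4, -0.3, -6.1]
opening: 0.0155
finger_force: 39.2
```

Run:
```python
from h import *
s=read_state();print(s["clock"],s["eef_pos"],s["tool_rot"],s["wrist_force"])
p=np.array(s["eef_pos"])+np.array(s["tool_rot"])[:,2]*.054;print("bar",p)
for c in("scene","top"):
    im=camera(c); cv2.imwrite(f"pics/{c}4.png",im[:,:,::-1])
a=cv2.imread("pics/scene4.png");b=cv2.imread("pics/top4.png")
q=proj("scene",p).astype(int);A=cv2.resize(a[q[1]-35:q[1]+40,q[0]-40:q[0]+35],(600,600),interpolation=cv2.INTER_CUBIC)
cv2.imwrite("pics/c6.png",A);print(q)
f=lambda P:(proj("scene",P)-q+[40,35]+.44)*8
ex=np.array([-.174,.985,0]);ey=np.array([-.985,-.174,0])
print("bar",f(p),"grip ends",f(p+ey*.024),f(p-ey*.024))
```

```text
10.1167 [0.4501 0.1696 0.3139] [[ 0.9843  0.1763 -0.0026]
 [ 0.1763 -0.9843 -0.0009]
 [-0.0027  0.0004 -1.    ]] [-0.4205 -0.3371 -6.0647]
bar [0.45   0.1695 0.2599]
[301 215]
bar [325.3542 285.0841] grip ends [379.3667 303.4267] [272.2633 267.0545]
```

View pics/c6.png

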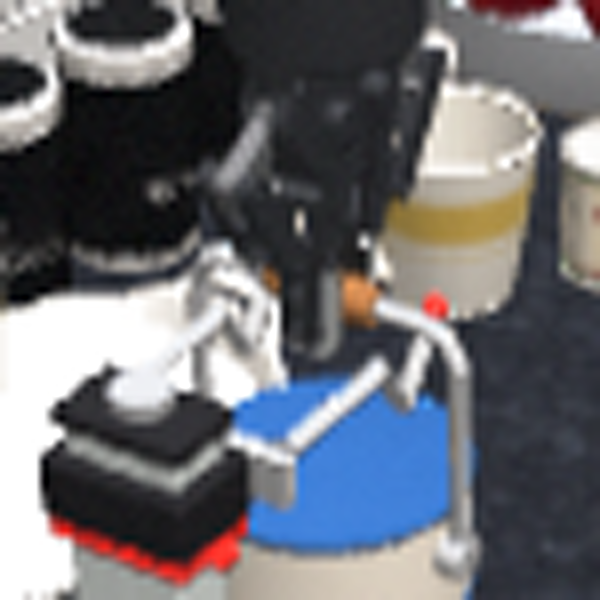

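The bar passes behind the near tip, which is at crop (435,308). Its line at x≈405 sits straight above the near V's bottom at (402,400), so it's aligned to about 2 mm. While the caddy hangs free I'll average the weight reading.

```bash
cat >> h.py <<'E'
def avg(n):
    F=[];E=[]
    for _ in range(n):
        camera("scene");s=read_state();F.append(s["wrist_force"]);E.append(s["eef_pos"])
    print("t",s["clock"],"F",np.mean(F,0),"sd",np.std(F,0),"pos",np.mean(E,0),"open",s["opening"],"moment",s["moment"])
E
python3 -c "
from h import *
avg(24)"
```

```text
t 11.4167 F [ 0.1025  0.0041 -4.684 ] sd [0.4327 0.4996 0.4182] pos [0.4504 0.1701 0.3159] open 0.015719669662832843 moment [-0.0507  0.0446 -0.0208]
```

>>> step_arm:
  increments:
    - {"tx":0,"ty":0,"tz":0.005,"ax":0,"ay":0,"az":0}
    - {"tx":0,"ty":0,"tz":0.006,"ax":0,"ay":0,"az":0}
    - {"tx":0,"ty":0,"tz":0.004,"ax":0,"ay":0,"az":0}
    - {"tx":0,"ty":0,"tz":0.002,"ax":0,"ay":0,"az":0}
    - {"tx":0,"ty":0,"tz":0.002,"ax":0,"ay":0,"az":0}

```text
clock: 11.83
eef_pos: [0.4504, 0.1702, 0.2964]
tool_rot: [[0.984, 0.177, -0.001], [0.177, -0.984, -0.0], [-0.001, 0.0, -1.0]]
wrist_force: [0.1, -0.0, -5.0]
opening: 0.0156
finger_force: 39.2
```

>>> step_arm:
  increments:
    - {"tx":0,"ty":0,"tz":0.002,"ax":0,"ay":0,"az":0}
    - {"tx":0,"ty":0,"tz":0.002,"ax":0,"ay":0,"az":0}
    - {"tx":0,"ty":0,"tz":0.002,"ax":0,"ay":0,"az":0}
    - {"tx":0,"ty":0,"tz":0.002,"ax":0,"ay":0,"az":0}
    - {"tx":0,"ty":0,"tz":0,"ax":0,"ay":0,"az":0}

```text
clock: 12.25
eef_pos: [0.4504, 0.1702, 0.2886]
tool_rot: [[0.984, 0.177, -0.0], [0.177, -0.984, -0.0], [-0.0, 0.0, -1.0]]
wrist_force: [0.0, -0.3, -4.3]
opening: 0.0156
finger_force: 39.2
```

```bash
python3 -c "
from h import *
avg(6)"
```

```text
t 12.55 F [ 0.1139 -0.3909 -4.2168] sd [0.561  0.4486 0.265 ] pos [0.4504 0.1702 0.2889] open 0.015624331683710812 moment [-0.1382  0.0476  0.0228]
```

>>> step_arm:
  increments:
    - {"tx":0,"ty":0,"tz":0.002,"ax":0,"ay":0,"az":0}
    - {"tx":0,"ty":0,"tz":0.003,"ax":0,"ay":0,"az":0}
    - {"tx":0,"ty":0,"tz":0.003,"ax":0,"ay":0,"az":0}
    - {"tx":0,"ty":0,"tz":0.002,"ax":0,"ay":0,"az":0}
    - {"tx":0,"ty":0,"tz":0,"ax":0,"ay":0,"az":0}

```text
clock: 12.97
eef_pos: [0.4504, 0.1701, 0.2784]
tool_rot: [[0.984, 0.177, -0.0], [0.177, -0.984, -0.0], [-0.001, 0.0, -1.0]]
wrist_force: [-0.1, -0.6, -3.9]
opening: 0.0154
finger_force: 39.3
```

```bash
python3 -c "
from h import *
avg(8)"
```

```text
t 13.3667 F [ 0.3875 -1.1689 -3.1557] sd [0.2237 0.6626 0.3302] pos [0.4504 0.1702 0.2789] open 0.01579545215883933 moment [-0.2178  0.0735  0.0066]
```

>>> step_arm:
  increments:
    - {"tx":0,"ty":0.001,"tz":0,"ax":0,"ay":0,"az":0}
    - {"tx":0,"ty":0,"tz":0,"ax":0,"ay":0,"az":0}

```text
clock: 13.53
eef_pos: [0.4506, 0.1691, 0.2789]
tool_rot: [[0.984, 0.177, 0.0], [0.177, -0.984, -0.0], [0.0, 0.0, -1.0]]
wrist_force: [0.3, -1.6, -2.3]
opening: 0.0157
finger_force: 39.2
```

```bash
python3 -c "
from h import *
avg(8)"
```

```text
t 13.9333 F [ 0.438  -2.0676 -3.2297] sd [0.5925 0.4683 0.5019] pos [0.4506 0.1691 0.2789] open 0.015495846881153668 moment [-0.3742 -0.0204  0.0819]
```

>>> step_arm:
  increments:
    - {"tx":0,"ty":0.001,"tz":0,"ax":0,"ay":0,"az":0}
    - {"tx":0,"ty":0.001,"tz":0,"ax":0,"ay":0,"az":0}
    - {"tx":0,"ty":0,"tz":0,"ax":0,"ay":0,"az":0}

```text
clock: 14.18
eef_pos: [0.4508, 0.1678, 0.2789]
tool_rot: [[0.984, 0.177, -0.0], [0.177, -0.984, 0.002], [0.0, -0.002, -1.0]]
wrist_force: [-0.6, 6.3, -2.2]
opening: 0.0157
finger_force: 39.2
```

```bash
python3 -c "
from h import *
avg(8)
s=read_state();p=np.array(s['eef_pos'])-[0,0,.054]
cv2.imwrite('pics/scene5.png',camera('scene')[:,:,::-1]);cv2.imwrite('pics/top5.png',camera('top')[:,:,::-1])
"
```

```text
t 14.5833 F [-1.2612  5.7487 -3.2021] sd [0.5148 0.3577 0.4485] pos [0.4508 0.1678 0.2789] open 0.015779710502306348 moment [0.9568 0.1974 0.0962]
```

>>> step_arm:
  increments:
    - {"tx":0,"ty":-0.001,"tz":0,"ax":0,"ay":0,"az":0}
    - {"tx":0,"ty":0,"tz":0,"ax":0,"ay":0,"az":0}

```text
clock: 14.85
eef_pos: [0.4507, 0.1683, 0.2789]
tool_rot: [[0.984, 0.177, 0.0], [0.177, -0.984, -0.0], [0.0, 0.0, -1.0]]
wrist_force: [-0.5, -0.1, -3.2]
opening: 0.0155
finger_force: 39.2
```

```bash
python3 -c "
from h import *
avg(6)
"
```

```text
t 15.15 F [-0.2611  1.0712 -3.5226] sd [0.6059 0.5701 0.3393] pos [0.4508 0.1683 0.2789] open 0.015582236806648239 moment [0.2083 0.0123 0.1391]
```

>>> step_arm:
  increments:
    - {"tx":0,"ty":-0.0003,"tz":0.002,"ax":0,"ay":0,"az":0}
    - {"tx":0,"ty":0,"tz":0.003,"ax":0,"ay":0,"az":0}
    - {"tx":0,"ty":0,"tz":0.003,"ax":0,"ay":0,"az":0}
    - {"tx":0,"ty":0,"tz":0.002,"ax":0,"ay":0,"az":0}
    - {"tx":0,"ty":0,"tz":0,"ax":0,"ay":0,"az":0}

```text
clock: 15.57
eef_pos: [0.4507, 0.1684, 0.2684]
tool_rot: [[0.984, 0.177, -0.0], [0.177, -0.984, -0.0], [-0.0, 0.0, -1.0]]
wrist_force: [0.7, -0.9, -1.9]
opening: 0.0155
finger_force: 39.3
```

```bash
python3 -c "
from h import *
avg(8)
"
```

```text
t 15.9667 F [-0.2281 -2.0758 -2.1028] sd [0.5487 0.4544 0.4466] pos [0.4507 0.1684 0.2689] open 0.015525789693968433 moment [-0.3722 -0.0463  0.0759]
```

>>> step_arm:
  increments:
    - {"tx":0,"ty":0.0005,"tz":0.002,"ax":0,"ay":0,"az":0}
    - {"tx":0,"ty":0,"tz":0.003,"ax":0,"ay":0,"az":0}
    - {"tx":0,"ty":0,"tz":0.003,"ax":0,"ay":0,"az":0}
    - {"tx":0,"ty":0,"tz":0.002,"ax":0,"ay":0,"az":0}
    - {"tx":0,"ty":0,"tz":0,"ax":0,"ay":0,"az":0}

```text
clock: 16.38
eef_pos: [0.4508, 0.1682, 0.2584]
tool_rot: [[0.984, 0.177, -0.0], [0.177, -0.984, 0.0], [-0.0, -0.0, -1.0]]
wrist_force: [-0.7, 4.1, -0.5]
opening: 0.0155
finger_force: 39.5
```

```bash
python3 -c "
from h import *
avg(10)
"
```

```text
t 16.8833 F [-0.9438  4.3385 -1.0629] sd [0.4192 0.9448 0.2763] pos [0.4508 0.1681 0.2589] open 0.015412431209128413 moment [0.7344 0.1562 0.1066]
```

>>> step_arm:
  increments:
    - {"tx":0,"ty":-0.0003,"tz":0.001,"ax":0,"ay":0,"az":0}
    - {"tx":0,"ty":0,"tz":0.001,"ax":0,"ay":0,"az":0}
    - {"tx":0,"ty":0,"tz":0.001,"ax":0,"ay":0,"az":0}
    - {"tx":0,"ty":0,"tz":0.001,"ax":0,"ay":0,"az":0}
    - {"tx":0,"ty":0,"tz":0,"ax":0,"ay":0,"az":0}

```text
clock: 17.3
eef_pos: [0.4508, 0.1682, 0.2547]
tool_rot: [[0.984, 0.177, -0.0], [0.177, -0.984, -0.0], [-0.0, 0.0, -1.0]]
wrist_force: [-0.8, 3.0, -0.2]
opening: 0.0158
finger_force: 39.5
```

```bash
python3 -c "
from h import *
avg(12)
"
```

```text
t 17.9 F [-0.7143  1.6393 -0.307 ] sd [0.5669 0.5978 0.3038] pos [0.4508 0.1683 0.2549] open 0.015559864851972416 moment [0.1639 0.058  0.1792]
```

```bash
cat >> h.py <<'E'
def marker(im,v=None):
    im=im.astype(float);r=np.clip(im[:,:,0]-np.maximum(im[:,:,1],im[:,:,2])-25,0,None)
    w=np.zeros_like(r);w[236:275,262:294]=1;r*=w
    y,x=np.mgrid[:400,:640];s=r.sum();return (r*x).sum()/s,(r*y).sum()/s,s
E
python3 - <<'E'
from h import *
rd=lambda f:cv2.imread(f)[:,:,::-1]
m0=[marker(rd(f"pics/scene{i}.png")) for i in(0,1,2)];print(m0)
m=[marker(camera("scene")) for _ in range(2)];print(m)
# front face of marker: 80 mm behind the seat
ex=np.array([-.174,.985]);P0=np.array([.451,.169])+.082*ex
ys=[proj("scene",[*P0,.2-d])[1] for d in(0,.03,.035,.04)];print(np.array(ys)-ys[0],proj("scene",[*P0,.2]))
E
```

```text
[(np.float64(281.32984778292524), np.float64(248.4672402382528), np.float64(7555.0)), (np.float64(281.3288777130757), np.float64(248.46506087877185), np.float64(7556.0)), (np.float64(281.262070713471), np.float64(248.4592573818274), np.float64(7891.0))]
[(np.float64(281.06830744932876), np.float64(258.24401158199527), np.float64(7598.0)), (np.float64(281.05843643063963), np.float64(258.2423006054225), np.float64(7598.0))]
[ 0.      8.3923  9.7721 11.1467] [285.4734 245.153 ]
```

>>> step_arm:
  increments:
    - {"tx":0,"ty":-0.0002,"tz":0,"ax":0,"ay":0,"az":0}
    - {"tx":0,"ty":0,"tz":0,"ax":0,"ay":0,"az":0}
    - {"tx":0,"ty":0,"tz":0,"ax":0,"ay":0,"az":0}
  newtons: 20

```text
clock: 18.25
eef_pos: [0.4508, 0.1684, 0.2549]
tool_rot: [[0.984, 0.177, -0.0], [0.177, -0.984, -0.0], [-0.0, 0.0, -1.0]]
wrist_force: [0.6, -1.5, -0.1]
opening: 0.0158
finger_force: 39.5
```

```bash
python3 -c "
from h import *
avg(6)
print(marker(camera('scene')))
"
```

```text
t 18.55 F [-0.0148 -1.9222 -0.2568] sd [0.4692 0.38   0.7501] pos [0.4507 0.1684 0.2549] open 0.015573550266099115 moment [-0.2638  0.0042  0.1321]
(np.float64(281.05494795098167), np.float64(258.2377124785874), np.float64(7589.0))
```

>>> step_arm:
  increments:
    - {"tx":0,"ty":0,"tz":0,"ax":0,"ay":0,"az":0}
    - {"tx":0,"ty":0,"tz":0,"ax":0,"ay":0,"az":0}
    - {"tx":0,"ty":0,"tz":0,"ax":0,"ay":0,"az":0}
    - {"tx":0,"ty":0,"tz":0,"ax":0,"ay":0,"az":0}
    - {"tx":0,"ty":0,"tz":0,"ax":0,"ay":0,"az":0}
  jaw: 0.6

```text
clock: 19.02
eef_pos: [0.4507, 0.1686, 0.2549]
tool_rot: [[0.984, 0.177, 0.0], [0.177, -0.984, 0.0], [0.0, -0.0, -1.0]]
wrist_force: [-1.2, -1.3, 0.3]
opening: 0.0514
finger_force: 0.0
```

>>> step_arm:
  increments:
    - {"tx":0,"ty":0,"tz":0,"ax":0,"ay":0,"az":0}
    - {"tx":0,"ty":0,"tz":0,"ax":0,"ay":0,"az":0}
    - {"tx":0,"ty":0,"tz":0,"ax":0,"ay":0,"az":0}
    - {"tx":0,"ty":0,"tz":0,"ax":0,"ay":0,"az":0}
    - {"tx":0,"ty":0,"tz":0,"ax":0,"ay":0,"az":0}

```text
clock: 19.43
eef_pos: [0.4507, 0.1685, 0.2549]
tool_rot: [[0.984, 0.177, -0.0], [0.177, -0.984, -0.0], [-0.0, -0.0, -1.0]]
wrist_force: [-1.4, -0.1, -0.7]
opening: 0.051
finger_force: 0.0
```

>>> step_arm:
  increments:
    - {"tx":0,"ty":0,"tz":0,"ax":0,"ay":0,"az":0}
    - {"tx":0,"ty":0,"tz":0,"ax":0,"ay":0,"az":0}
    - {"tx":0,"ty":0,"tz":0,"ax":0,"ay":0,"az":0}
    - {"tx":0,"ty":0,"tz":0,"ax":0,"ay":0,"az":0}
    - {"tx":0,"ty":0,"tz":0,"ax":0,"ay":0,"az":0}

```text
clock: 19.85
eef_pos: [0.4507, 0.1685, 0.2549]
tool_rot: [[0.984, 0.177, 0.0], [0.177, -0.984, -0.0], [0.0, 0.0, -1.0]]
wrist_force: [0.3, 0.4, 0.5]
opening: 0.0513
finger_force: 0.0
```

```bash
python3 -c "
from h import *
avg(6)
im=camera('scene');print(marker(im));im2=camera('scene')
print([ (round(d['p'],2),np.round(d['point'],3).tolist()) for d in mark_of('scene','caddy_grip')[:2]])
for q in range(12): im3=camera('scene')
print('moving px',np.abs(im3.astype(int)-im).max(2)[180:320,240:400].__gt__(25).sum())
s=read_state();q=proj('scene',np.array(s['eef_pos'])-[0,0,.054]).astype(int);print(q)
cv2.imwrite('pics/c7.png',cv2.resize(im3[q[1]-45:q[1]+55,q[0]-50:q[0]+50,::-1],(600,600),interpolation=cv2.INTER_CUBIC))
cv2.imwrite('pics/scene6.png',im3[:,:,::-1])
"
```

```text
t 20.15 F [ 0.0279  0.1055 -0.0601] sd [0.2859 0.2125 0.348 ] pos [0.4507 0.1685 0.2549] open 0.051223792687453 moment [ 0.0348 -0.0451  0.0407]
(np.float64(281.1626118568233), np.float64(258.4007270693512), np.float64(7152.0))
[(0.79, [0.452, 0.17, 0.2]), (0.61, [0.712, -0.158, 0.0])]
moving px 0
[301 231]
```

View pics/c7.png

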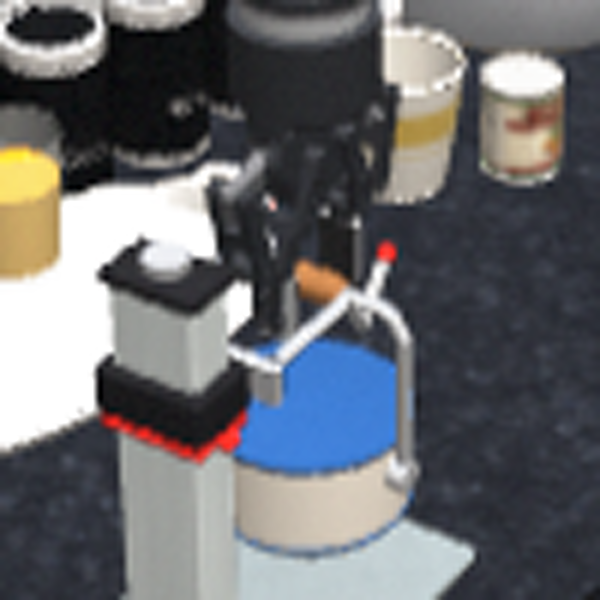

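The caddy is hanging still, with the bar seated between the tip at crop (387,252) and the rear arms. The open fingers touch nothing, and the marker sits right under the carriage at crop (175,435). Now I'll take hold again, rising very slightly while the fingers close.

>>> step_arm:
  increments:
    - {"tx":0,"ty":0,"tz":0,"ax":0,"ay":0,"az":0}
    - {"tx":0,"ty":0,"tz":0,"ax":0,"ay":0,"az":0}
    - {"tx":0,"ty":0,"tz":-0.0005,"ax":0,"ay":0,"az":0}
    - {"tx":0,"ty":0,"tz":-0.0005,"ax":0,"ay":0,"az":0}
    - {"tx":0,"ty":0,"tz":-0.0005,"ax":0,"ay":0,"az":0}
  jaw: 0
  newtons: 30

```text
clock: 21.32
eef_pos: [0.4507, 0.1684, 0.2564]
tool_rot: [[0.984, 0.177, -0.0], [0.177, -0.984, -0.0], [-0.0, 0.0, -1.0]]
wrist_force: [0.3, -2.2, 0.2]
opening: 0.0162
finger_force: 29.2
```

>>> step_arm:
  increments:
    - {"tx":0,"ty":0,"tz":-0.0005,"ax":0,"ay":0,"az":0}
    - {"tx":0,"ty":0,"tz":0,"ax":0,"ay":0,"az":0}
    - {"tx":0,"ty":0,"tz":0,"ax":0,"ay":0,"az":0}

```text
clock: 21.57
eef_pos: [0.4507, 0.1684, 0.2569]
tool_rot: [[0.984, 0.177, 0.0], [0.177, -0.984, -0.0], [0.0, 0.0, -1.0]]
wrist_force: [0.3, -2.4, -0.8]
opening: 0.0157
finger_force: 29.2
```

```bash
python3 -c "
from h import *
avg(6)
im=camera('scene');print(marker(im))
cv2.imwrite('pics/scene7.png',im[:,:,::-1])
"
```

```text
t 21.8667 F [ 0.2395 -2.5705 -0.2926] sd [0.382  0.3572 0.4525] pos [0.4507 0.1685 0.2569] open 0.016056084629625045 moment [-0.3827 -0.0242 -0.038 ]
(np.float64(280.6339041442902), np.float64(258.22403485662176), np.float64(9869.0))
```

>>> step_arm:
  increments:
    - {"tx":0,"ty":0.0003,"tz":-0.001,"ax":0,"ay":0,"az":0}
    - {"tx":0,"ty":0,"tz":-0.002,"ax":0,"ay":0,"az":0}
    - {"tx":0,"ty":0,"tz":-0.003,"ax":0,"ay":0,"az":0}
    - {"tx":0,"ty":0,"tz":-0.003,"ax":0,"ay":0,"az":0}
    - {"tx":0,"ty":0,"tz":-0.003,"ax":0,"ay":0,"az":0}

```text
clock: 22.33
eef_pos: [0.4507, 0.1683, 0.2692]
tool_rot: [[0.984, 0.177, -0.0], [0.177, -0.984, 0.0], [-0.0, -0.0, -1.0]]
wrist_force: [-0.3, 1.3, -1.9]
opening: 0.0156
finger_force: 29.2
```

>>> step_arm:
  increments:
    - {"tx":0,"ty":0,"tz":-0.002,"ax":0,"ay":0,"az":0}
    - {"tx":0,"ty":0,"tz":-0.002,"ax":0,"ay":0,"az":0}
    - {"tx":0,"ty":0,"tz":-0.002,"ax":0,"ay":0,"az":0}
    - {"tx":0,"ty":0,"tz":-0.002,"ax":0,"ay":0,"az":0}
    - {"tx":0,"ty":0,"tz":0,"ax":0,"ay":0,"az":0}

```text
clock: 22.75
eef_pos: [0.4508, 0.1683, 0.2772]
tool_rot: [[0.984, 0.177, 0.0], [0.177, -0.984, 0.0], [0.0, -0.0, -1.0]]
wrist_force: [-0.5, 1.5, -3.8]
opening: 0.0161
finger_force: 29.3
```

```bash
python3 -c "
from h import *
avg(4)
im=camera('scene');print(marker(im))
"
```

```text
t 22.95 F [ 0.2304  2.054  -2.8827] sd [0.3011 0.2457 0.4889] pos [0.4507 0.1682 0.2768] open 0.015736819228816888 moment [ 0.3309  0.0022 -0.0261]
(np.float64(280.2812702527544), np.float64(257.72407647440053), np.float64(12344.0))
```

>>> step_arm:
  increments:
    - {"tx":0,"ty":-0.0002,"tz":-0.002,"ax":0,"ay":0,"az":0}
    - {"tx":0,"ty":0,"tz":-0.002,"ax":0,"ay":0,"az":0}
    - {"tx":0,"ty":0,"tz":-0.002,"ax":0,"ay":0,"az":0}
    - {"tx":0,"ty":0,"tz":-0.001,"ax":0,"ay":0,"az":0}
    - {"tx":0,"ty":0,"tz":-0.001,"ax":0,"ay":0,"az":0}

```text
clock: 23.42
eef_pos: [0.4507, 0.1683, 0.285]
tool_rot: [[0.984, 0.177, -0.0], [0.177, -0.984, -0.0], [-0.0, 0.0, -1.0]]
wrist_force: [1.0, 0.2, -3.5]
opening: 0.0162
finger_force: 29.3
```

>>> step_arm:
  increments:
    - {"tx":0,"ty":0,"tz":-0.001,"ax":0,"ay":0,"az":0}
    - {"tx":0,"ty":0,"tz":-0.001,"ax":0,"ay":0,"az":0}
    - {"tx":0,"ty":0,"tz":-0.001,"ax":0,"ay":0,"az":0}
    - {"tx":0,"ty":0,"tz":-0.001,"ax":0,"ay":0,"az":0}
    - {"tx":0,"ty":0,"tz":-0.001,"ax":0,"ay":0,"az":0}

```text
clock: 23.83
eef_pos: [0.4507, 0.1684, 0.2899]
tool_rot: [[0.984, 0.177, -0.0], [0.177, -0.984, -0.0], [-0.0, 0.0, -1.0]]
wrist_force: [0.4, -0.9, -4.4]
opening: 0.0156
finger_force: 29.3
```

>>> step_arm:
  increments:
    - {"tx":0,"ty":0,"tz":-0.001,"ax":0,"ay":0,"az":0}
    - {"tx":0,"ty":0,"tz":-0.001,"ax":0,"ay":0,"az":0}
    - {"tx":0,"ty":0,"tz":-0.002,"ax":0,"ay":0,"az":0}
    - {"tx":0,"ty":0,"tz":-0.002,"ax":0,"ay":0,"az":0}
    - {"tx":0,"ty":0,"tz":-0.003,"ax":0,"ay":0,"az":0}

```text
clock: 24.25
eef_pos: [0.4507, 0.1684, 0.299]
tool_rot: [[0.984, 0.177, -0.0], [0.177, -0.984, -0.0], [-0.0, 0.0, -1.0]]
wrist_force: [0.7, -0.7, -4.3]
opening: 0.0163
finger_force: 29.3
```

>>> step_arm:
  increments:
    - {"tx":0,"ty":0,"tz":-0.005,"ax":0,"ay":0,"az":0}
    - {"tx":0,"ty":0,"tz":-0.007,"ax":0,"ay":0,"az":0}
    - {"tx":0,"ty":0,"tz":-0.008,"ax":0,"ay":0,"az":0}
    - {"tx":0,"ty":0,"tz":-0.006,"ax":0,"ay":0,"az":0}
    - {"tx":0,"ty":0,"tz":-0.005,"ax":0,"ay":0,"az":0}

```text
clock: 24.67
eef_pos: [0.4508, 0.1684, 0.331]
tool_rot: [[0.984, 0.177, 0.001], [0.177, -0.984, 0.0], [0.001, -0.0, -1.0]]
wrist_force: [0.8, 0.4, -5.2]
opening: 0.0159
finger_force: 29.4
```

>>> step_arm:
  increments:
    - {"tx":0,"ty":0,"tz":-0.001,"ax":0,"ay":0,"az":0}
    - {"tx":0,"ty":0,"tz":0,"ax":0,"ay":0,"az":0}

```text
clock: 24.83
eef_pos: [0.4508, 0.1684, 0.3313]
tool_rot: [[0.984, 0.177, 0.001], [0.177, -0.984, 0.0], [0.001, -0.0, -1.0]]
wrist_force: [0.5, -0.0, -5.3]
opening: 0.0159
finger_force: 29.4
```

```bash
python3 -c "
from h import *
avg(4)
im=camera('scene');print(marker(im))
s=read_state();q=proj('scene',np.array(s['eef_pos'])-[0,0,.054]).astype(int);print(q,s['tool_rot'])
cv2.imwrite('pics/c8.png',cv2.resize(im[q[1]-35:q[1]+65,q[0]-50:q[0]+50,::-1],(600,600),interpolation=cv2.INTER_CUBIC))
"
```

```text
t 25.0333 F [-0.0432 -0.2173 -4.7209] sd [0.1569 0.4617 0.3921] pos [0.4507 0.1684 0.3306] open 0.01570734866792332 moment [0.0026 0.0194 0.0279]
(np.float64(280.45452373367317), np.float64(257.6860465116279), np.float64(12556.0))
[301 210] [[ 0.9842  0.1768 -0.0007]
 [ 0.1768 -0.9842 -0.0002]
 [-0.0007  0.0001 -1.    ]]
```

View pics/c8.png

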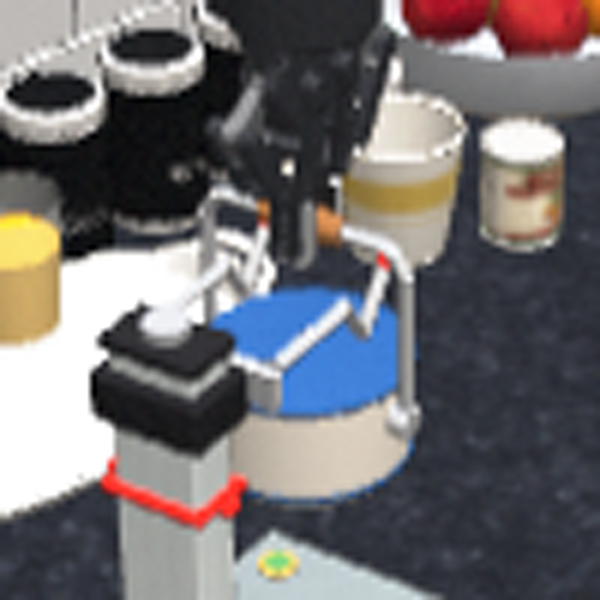

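>>> step_arm:
  increments:
    - {"tx":0,"ty":0.006,"tz":0,"ax":0,"ay":0,"az":0}
    - {"tx":0,"ty":0.012,"tz":0,"ax":0,"ay":0,"az":0}
    - {"tx":0,"ty":0.018,"tz":0,"ax":0,"ay":0,"az":0}
    - {"tx":0,"ty":0.02,"tz":0,"ax":0,"ay":0,"az":0}
    - {"tx":0,"ty":0.02,"tz":0,"ax":0,"ay":0,"az":0}

```text
clock: 25.5
eef_pos: [0.4642, 0.0925, 0.3308]
tool_rot: [[0.984, 0.177, -0.0], [0.177, -0.984, -0.0], [-0.0, 0.0, -1.0]]
wrist_force: [0.2, 0.0, -4.4]
opening: 0.0159
finger_force: 29.4
```

>>> step_arm:
  increments:
    - {"tx":-0.004,"ty":0.022,"tz":0,"ax":0,"ay":0,"az":0}
    - {"tx":-0.004,"ty":0.022,"tz":0,"ax":0,"ay":0,"az":0}
    - {"tx":-0.004,"ty":0.022,"tz":0,"ax":0,"ay":0,"az":0}
    - {"tx":-0.004,"ty":0.022,"tz":0,"ax":0,"ay":0,"az":0}
    - {"tx":-0.004,"ty":0.022,"tz":0,"ax":0,"ay":0,"az":0}

```text
clock: 25.92
eef_pos: [0.4637, -0.0196, 0.3308]
tool_rot: [[0.984, 0.177, -0.0], [0.177, -0.984, -0.0], [-0.0, 0.0, -1.0]]
wrist_force: [1.4, 1.3, -4.4]
opening: 0.0156
finger_force: 29.4
```

>>> step_arm:
  increments:
    - {"tx":-0.004,"ty":0.024,"tz":0,"ax":0,"ay":0,"az":0}
    - {"tx":-0.004,"ty":0.024,"tz":0,"ax":0,"ay":0,"az":0}
    - {"tx":-0.004,"ty":0.024,"tz":0,"ax":0,"ay":0,"az":0}
    - {"tx":-0.004,"ty":0.024,"tz":0,"ax":0,"ay":0,"az":0}
    - {"tx":-0.004,"ty":0.024,"tz":0,"ax":0,"ay":0,"az":0}

```text
clock: 26.33
eef_pos: [0.4651, -0.1414, 0.3308]
tool_rot: [[0.984, 0.177, -0.0], [0.177, -0.984, -0.0], [-0.0, -0.0, -1.0]]
wrist_force: [1.0, 0.5, -5.1]
opening: 0.0161
finger_force: 29.4
```

>>> step_arm:
  increments:
    - {"tx":-0.004,"ty":0.022,"tz":0,"ax":0,"ay":0,"az":0}
    - {"tx":-0.004,"ty":0.022,"tz":0.004,"ax":0,"ay":0,"az":0}
    - {"tx":-0.004,"ty":0.022,"tz":0.008,"ax":0,"ay":0,"az":0}
    - {"tx":-0.004,"ty":0.022,"tz":0.01,"ax":0,"ay":0,"az":0}
    - {"tx":-0.004,"ty":0.022,"tz":0.01,"ax":0,"ay":0,"az":0}

```text
clock: 26.75
eef_pos: [0.4648, -0.2532, 0.2984]
tool_rot: [[0.984, 0.177, 0.0], [0.177, -0.984, -0.0], [0.0, 0.0, -1.0]]
wrist_force: [0.4, 0.3, -4.1]
opening: 0.0159
finger_force: 29.4
```

>>> step_arm:
  increments:
    - {"tx":-0.003,"ty":0.02,"tz":0.01,"ax":0,"ay":0,"az":0}
    - {"tx":-0.003,"ty":0.016,"tz":0.01,"ax":0,"ay":0,"az":0}
    - {"tx":-0.002,"ty":0.01,"tz":0.01,"ax":0,"ay":0,"az":0}
    - {"tx":0,"ty":0.006,"tz":0.008,"ax":0,"ay":0,"az":0}
    - {"tx":0,"ty":0.0015,"tz":0.006,"ax":0,"ay":0,"az":0}

```text
clock: 27.17
eef_pos: [0.4667, -0.3063, 0.2538]
tool_rot: [[0.984, 0.176, -0.001], [0.176, -0.984, 0.001], [-0.001, -0.001, -1.0]]
wrist_force: [0.5, 0.2, -5.5]
opening: 0.0154
finger_force: 29.4
```

>>> step_arm:
  increments:
    - {"tx":0,"ty":0,"tz":0,"ax":0,"ay":0,"az":0}
    - {"tx":0,"ty":0,"tz":0,"ax":0,"ay":0,"az":0}
    - {"tx":0,"ty":0,"tz":0,"ax":0,"ay":0,"az":0}

```text
clock: 27.42
eef_pos: [0.4672, -0.3051, 0.2556]
tool_rot: [[0.984, 0.178, 0.001], [0.178, -0.984, -0.0], [0.001, 0.001, -1.0]]
wrist_force: [-0.7, 0.5, -3.5]
opening: 0.0161
finger_force: 29.5
```

Run:
```python
from h import *
avg(3)
s=read_state();p=np.array(s['eef_pos'])-[0,0,.055]
a=np.linspace(0,2*np.pi,60)
for cam in("top","scene"):
    im=camera(cam)[:,:,::-1].copy();cv2.imwrite(f"pics/{cam}8.png",im)
    print(cam,[(round(d["p"],2),np.round(d["point"],3).tolist()) for t in("caddy","caddy_grip","trivet") for d in mark_of(cam,t)[:2]])
    h=cv2.cvtColor(im,cv2.COLOR_BGR2HSV);m=cv2.inRange(h,(100,120,60),(125,255,255))
    L=np.array([proj(cam,p+[.054*np.cos(t),.054*np.sin(t),-.069]) for t in a]);q=L.mean(0).astype(int)
    w=np.zeros_like(m);w[q[1]-25:q[1]+25,q[0]-25:q[0]+25]=1;m*=w
    n,l,st,ce=cv2.connectedComponentsWithStats(m);k=1+np.argmax(st[1:,4]);print("obs",st[k][:2],st[k][:2]+st[k][2:4]-1,"pred",L.min(0),L.max(0))
b=cv2.imread("pics/top8.png");cv2.imwrite("pics/c9.png",cv2.resize(b[215:300,310:400],(720,680))[:600])
```

```text
t 27.5667 F [ 0.2164  0.0907 -4.6465] sd [0.311  0.7409 0.5404] pos [ 0.4671 -0.3053  0.2556] open 0.015743787436384066 moment [ 0.0259 -0.0545 -0.0008]
top [(0.93, [0.471, -0.309, 0.059]), (0.97, [0.469, -0.307, 0.198]), (0.89, [0.465, -0.303, -0.0]), (0.68, [0.464, -0.635, 0.004])]
obs [345 244] [357 266] pred [343.9394 241.2135] [372.0081 266.7736]
scene [(0.47, [0.468, -0.304, 0.062]), (0.6, [0.464, -0.634, 0.001]), (0.49, [0.468, -0.31, 0.001])]
obs [370 192] [375 202] pred [370.4104 188.0471] [398.5559 201.4935]
```

View pics/c9.png

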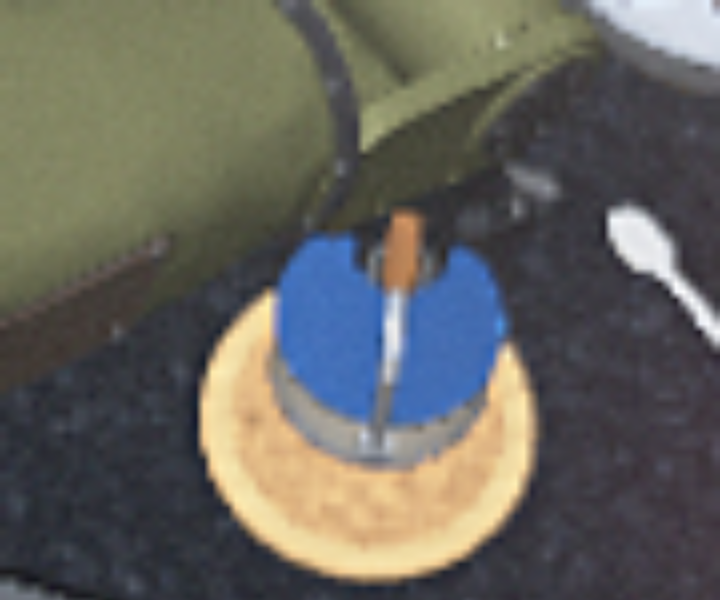

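The lid is at crop (391,320) and the trivet at crop (368,415). Allowing for height, the caddy is centred to about 3 mm, so I'll make a small correction and descend.

>>> step_arm:
  increments:
    - {"tx":-0.001,"ty":-0.001,"tz":0.006,"ax":0,"ay":0,"az":0}
    - {"tx":-0.001,"ty":0,"tz":0.01,"ax":0,"ay":0,"az":0}
    - {"tx":0,"ty":0,"tz":0.01,"ax":0,"ay":0,"az":0}
    - {"tx":0,"ty":0,"tz":0.008,"ax":0,"ay":0,"az":0}
    - {"tx":0,"ty":0,"tz":0.004,"ax":0,"ay":0,"az":0}

```text
clock: 28.38
eef_pos: [0.4643, -0.3048, 0.2149]
tool_rot: [[0.984, 0.177, -0.002], [0.177, -0.984, 0.001], [-0.002, -0.002, -1.0]]
wrist_force: [-0.5, -0.2, -4.9]
opening: 0.016
finger_force: 29.5
```

>>> step_arm:
  increments:
    - {"tx":0,"ty":0,"tz":0.002,"ax":0,"ay":0,"az":0}
    - {"tx":0,"ty":0,"tz":0.002,"ax":0,"ay":0,"az":0}
    - {"tx":0,"ty":0,"tz":0.001,"ax":0,"ay":0,"az":0}
    - {"tx":0,"ty":0,"tz":0.001,"ax":0,"ay":0,"az":0}
    - {"tx":0,"ty":0,"tz":0,"ax":0,"ay":0,"az":0}

```text
clock: 28.8
eef_pos: [0.4647, -0.3051, 0.211]
tool_rot: [[0.984, 0.177, 0.0], [0.177, -0.984, -0.0], [0.0, 0.0, -1.0]]
wrist_force: [0.0, -0.4, -5.0]
opening: 0.0164
finger_force: 29.5
```

```bash
python3 -c "
from h import *
avg(5)"
```

```text
t 29.05 F [-0.211  -0.1367 -4.4635] sd [0.4719 0.2604 0.5833] pos [ 0.4648 -0.3051  0.2111] open 0.015745975431749697 moment [-0.0277  0.0298 -0.0519]
```

>>> step_arm:
  increments:
    - {"tx":0,"ty":0,"tz":0.001,"ax":0,"ay":0,"az":0}
    - {"tx":0,"ty":0,"tz":0.001,"ax":0,"ay":0,"az":0}
    - {"tx":0,"ty":0,"tz":0,"ax":0,"ay":0,"az":0}

```text
clock: 29.3
eef_pos: [0.4646, -0.305, 0.2086]
tool_rot: [[0.984, 0.177, -0.0], [0.177, -0.984, 0.0], [-0.0, -0.0, -1.0]]
wrist_force: [0.1, 0.4, -5.0]
opening: 0.0159
finger_force: 29.5
```

>>> step_arm:
  increments:
    - {"tx":0,"ty":0,"tz":0.0005,"ax":0,"ay":0,"az":0}
    - {"tx":0,"ty":0,"tz":0.0005,"ax":0,"ay":0,"az":0}
    - {"tx":0,"ty":0,"tz":0,"ax":0,"ay":0,"az":0}

```text
clock: 29.55
eef_pos: [0.4647, -0.3051, 0.2079]
tool_rot: [[0.984, 0.177, 0.0], [0.177, -0.984, -0.0], [0.0, 0.0, -1.0]]
wrist_force: [0.3, -0.4, -4.0]
opening: 0.016
finger_force: 29.6
```

```bash
python3 -c "
from h import *
avg(4)"
```

```text
t 29.75 F [-0.179  -0.5651 -4.3969] sd [0.2365 0.4313 0.4294] pos [ 0.4647 -0.3051  0.2079] open 0.015913096368462262 moment [-0.0484 -0.036  -0.0337]
```

Still hanging free. I'll keep lowering in half-millimetre steps.

>>> step_arm:
  increments:
    - {"tx":0,"ty":0,"tz":0.0005,"ax":0,"ay":0,"az":0}
    - {"tx":0,"ty":0,"tz":0.0005,"ax":0,"ay":0,"az":0}
    - {"tx":0,"ty":0,"tz":0,"ax":0,"ay":0,"az":0}

```text
clock: 30.0
eef_pos: [0.4649, -0.3055, 0.2077]
tool_rot: [[0.984, 0.177, 0.001], [0.177, -0.984, -0.001], [0.001, 0.001, -1.0]]
wrist_force: [-2.2, -1.0, 5.0]
opening: 0.016
finger_force: 30.4
```

```bash
python3 -c "
from h import *
avg(4)"
```

```text
t 30.2 F [-1.9595 -1.7349  5.7684] sd [0.4836 0.7383 0.6003] pos [ 0.4649 -0.3054  0.2077] open 0.01591783957617002 moment [-0.2428  0.3706  0.0043]
```

>>> step_arm:
  increments:
    - {"tx":0,"ty":0,"tz":0.0005,"ax":0,"ay":0,"az":0}
    - {"tx":0,"ty":0,"tz":0,"ax":0,"ay":0,"az":0}
    - {"tx":0,"ty":0,"tz":0,"ax":0,"ay":0,"az":0}

```text
clock: 30.45
eef_pos: [0.4649, -0.3055, 0.2077]
tool_rot: [[0.984, 0.177, 0.001], [0.177, -0.984, -0.002], [0.001, 0.002, -1.0]]
wrist_force: [-4.3, -0.3, 11.2]
opening: 0.0161
finger_force: 30.8
```

```bash
python3 -c "
from h import *
avg(4)"
```

```text
t 30.65 F [-4.4419 -1.1859 10.1096] sd [0.4536 0.6276 0.3258] pos [ 0.4649 -0.3055  0.2077] open 0.015956710505630703 moment [-0.113   0.6428 -0.04  ]
```

>>> step_arm:
  increments:
    - {"tx":0,"ty":0,"tz":-0.0006,"ax":0,"ay":0,"az":0}
    - {"tx":0,"ty":0,"tz":-0.0005,"ax":0,"ay":0,"az":0}
    - {"tx":0,"ty":0,"tz":0,"ax":0,"ay":0,"az":0}

```text
clock: 30.9
eef_pos: [0.4648, -0.3052, 0.2078]
tool_rot: [[0.984, 0.177, 0.001], [0.177, -0.984, -0.0], [0.001, 0.001, -1.0]]
wrist_force: [-1.1, -1.9, 3.4]
opening: 0.0156
finger_force: 30.3
```

>>> step_arm:
  increments:
    - {"tx":0,"ty":0,"tz":0,"ax":0,"ay":0,"az":0}
    - {"tx":0,"ty":0,"tz":0,"ax":0,"ay":0,"az":0}
    - {"tx":0,"ty":0,"tz":0,"ax":0,"ay":0,"az":0}
    - {"tx":0,"ty":0,"tz":0,"ax":0,"ay":0,"az":0}
    - {"tx":0,"ty":0,"tz":0,"ax":0,"ay":0,"az":0}
  jaw: 0.8

```text
clock: 31.32
eef_pos: [0.4647, -0.305, 0.2074]
tool_rot: [[0.984, 0.177, -0.0], [0.177, -0.984, 0.0], [-0.0, -0.0, -1.0]]
wrist_force: [0.6, -0.6, 0.2]
opening: 0.0684
finger_force: 0.0
```

>>> step_arm:
  increments:
    - {"tx":0,"ty":0,"tz":-0.005,"ax":0,"ay":0,"az":0}
    - {"tx":0,"ty":0,"tz":-0.01,"ax":0,"ay":0,"az":0}
    - {"tx":0,"ty":0,"tz":-0.02,"ax":0,"ay":0,"az":0}
    - {"tx":0,"ty":0,"tz":-0.03,"ax":0,"ay":0,"az":0}
    - {"tx":0,"ty":0,"tz":-0.03,"ax":0,"ay":0,"az":0}

```text
clock: 31.73
eef_pos: [0.4645, -0.3049, 0.3042]
tool_rot: [[0.984, 0.177, -0.0], [0.177, -0.984, 0.0], [-0.0, -0.0, -1.0]]
wrist_force: [0.3, 0.1, -0.5]
opening: 0.0681
finger_force: 0.0
```

>>> step_arm:
  increments:
    - {"tx":0,"ty":0,"tz":-0.02,"ax":0,"ay":0,"az":0}
    - {"tx":0,"ty":0,"tz":-0.01,"ax":0,"ay":0,"az":0}
    - {"tx":0,"ty":0,"tz":0,"ax":0,"ay":0,"az":0}
    - {"tx":0,"ty":0,"tz":0,"ax":0,"ay":0,"az":0}

```text
clock: 32.07
eef_pos: [0.4646, -0.305, 0.332]
tool_rot: [[0.984, 0.177, -0.0], [0.177, -0.984, 0.0], [-0.0, -0.0, -1.0]]
wrist_force: [-0.2, -0.1, -0.9]
opening: 0.0683
finger_force: 0.0
```

Run:
```python
from h import *
avg(2);im0=camera("scene");print("marker",marker(im0))
for cam in("top","scene"):
    im=camera(cam)[:,:,::-1].copy();cv2.imwrite(f"pics/{cam}9.png",im)
    print(cam,[(t,round(d["p"],2),np.round(d["point"],3).tolist()) for t in("caddy","caddy_grip","trivet","hook_pointer","marker_edge") for d in mark_of(cam,t)[:1]])
a=cv2.imread("pics/scene9.png");b=cv2.imread("pics/top9.png")
A=cv2.resize(a[185:285,255:415],(800,500));B=cv2.resize(b[215:300,300:400],(600,510))
cv2.imwrite("pics/c10.png",np.vstack([cv2.resize(a[190:280,260:420],(533,300)),cv2.resize(b[215:300,290:441],(533,300))]))
```

```text
t 32.1667 F [-0.1205  0.4927 -0.5133] sd [0.073  0.2883 0.07  ] pos [ 0.4645 -0.3049  0.331 ] open 0.0681097445242265 moment [-0.0032 -0.075   0.0161]
marker (np.float64(280.5388033645453), np.float64(257.6479923821616), np.float64(12602.0))
top [('caddy', 0.7, [0.465, -0.308, 0.015]), ('caddy_grip', 0.6, [0.466, -0.306, 0.15]), ('trivet', 0.98, [0.466, -0.302, -0.002])]
scene [('caddy', 0.55, [0.466, -0.302, 0.012]), ('caddy_grip', 0.62, [0.465, -0.304, 0.152]), ('trivet', 0.69, [0.466, -0.309, 0.004]), ('hook_pointer', 0.59, [0.44, 0.26, 0.22]), ('marker_edge', 0.39, [0.439, 0.255, 0.187])]
```

View pics/c10.png

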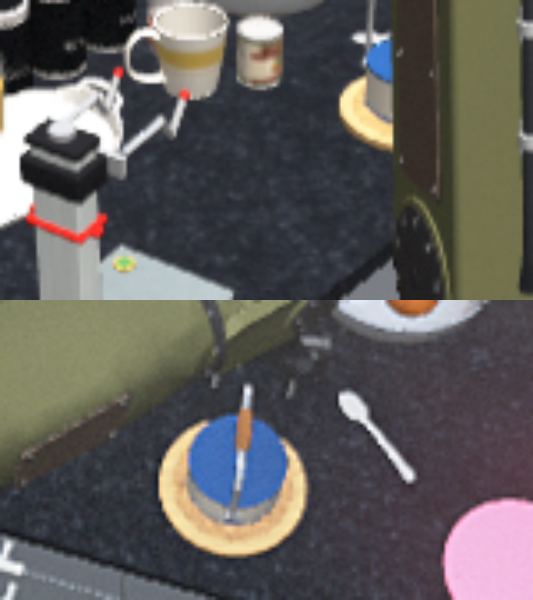

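The caddy stands upright in the middle of the wooden trivet (lower picture, about (235,480)). The hook is back up with the red marker left below the carriage, at upper-picture (67,220). The gripper is clear of everything.

```bash
python3 -c "
from rig import *
print(hand_in())"
```

```text
the job is handed in; nothing more can be done
None
```

The job is handed in at about 32 s with no verdict returned: the caddy (about 4.7 N, 0.48 kg) hung still on the hook, then was set upright in the middle of the wooden trivet, and the red marker stayed about 35 mm down, within roughly 1–2 mm of the true weight.

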